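Put the spray bottle away in the desk organiser's bay

TASK

Put the blue spray bottle away in the open bay of the desk organiser: first lift the stapler out of the way and lay it (do not drop it) on its base in the wide part of the pen tray, then slide the bottle along the desk into the bay, pushing it low on its body, until it has pushed the air can behind it fully home and bottle, can and the divider at the bay's end touch. Keep bottle and can standing upright all the while, never lift the bottle or touch its spray head (it is not screwed down), press gently because the divider is only clipped in, and leave the tablet tube and the ink stamp where they are.

Things in the scene. Friction and masses are not known exactly. Their poses are not given: they have to be found in the camera images.
- organiser: Low black desk organiser, fixed. Origin on the desk at the middle of the bay's mouth; +x points into the bay, +y left. The bay is an open slot with no floor or roof, 90 mm wide (y -45 to 45), straight along x, 175 mm long. Left of it a slip tray (y 45 to 220 mm), right two small drawers (y -45 to -220 mm), 56 mm high, fronts level with the mouth, knobs 8 mm proud.
- bottle_mid (a point): Blue trigger-spray bottle, standing loose to the left or right before the bay's mouth; the point is on its axis, 52 mm above its foot. Body round, 78 mm diameter, straight up to 104 mm, then tapering to a 29 mm neck at 160 mm; 235 mm high with spray head. 0.39 to 0.69 kg; it slides at about 0.5 to 0.7 of its weight (2 to 4.7 N) and topples if pushed higher than about 55 mm.
- spray_head: White spray head with red nozzle, on the bottle; origin at the bottle's foot, on its axis. From 166 to 235 mm above the desk; its nozzle reaches 60 mm out along -x, the other side 48 mm. Only rests on the neck: not to be touched.
- can_mid (a point): Silver and orange air-duster can with red cap, standing loose in the bay, 10 to 40 mm short of the divider; the point is on its axis, 70 mm above its foot. Body round, 66 mm diameter, straight up to 132 mm, 172 mm high with cap, 0.25 to 0.4 kg (slides at 1.3 to 2.7 N, on top of the bottle's). Fully home its axis is 33 mm before the divider and the bottle's axis about 105 mm before it.
- stapler_mid (a point): Red and black stapler, 130 long (its x) x 36 wide (its y) x 54 mm high, 0.2 kg, standing on its base in front of the bay's mouth; the point is at its centre, 27 mm above its underside. Its red upper part, 30 mm wide, spans heights of 27 to 53 mm above the underside.
- tray_floor (a point): Grey pen tray, fixed, 220 (x) x 120 (y) x 25 mm high, walls 4 mm, on the left or right of the desk; the point is on its floor (4 mm above the desk) at the middle of its wide empty part (212 x 84 mm); tray axes x along its length, y across. Beside it, on +y, a low divider and a channel with two pens.
- tablet_tube: Green tablet tube with white lid, 30 mm diameter, 108 mm high, standing loose on the other side of the bay's mouth from the bottle; origin at its foot. Bystander.
- ink_stamp: Rubber stamp with a black foot and a wooden grip, 50 x 30 mm, 75 mm high, standing loose on top of the organiser's drawers, near the back; origin at its underside, 56 mm above the desk. Bystander.
- bay_end (a point): A point on the desk in the bay, 140 mm inside the mouth. Near here a thin grey divider, 60 mm high, is clipped across the bay as its end; which groove it is in differs: its front face is anywhere from 30 mm before to 25 mm beyond this point. It is not measured: feel for it behind the can. Rigid to the touch, but only clipped in: pressing it with 6 N is fine, over 11 N it pops out.

How it is judged (in metres and radians):
On the way, in this order (a step that is already met when the one before it is completed fails the run):
1. The stapler is brought down into the wide part of the tray in the fingers, not dropped: its underside within 15 mm of the tray's floor while still held (x of stapler_mid in the frame of tray_floor between -0.045 and 0.045 m and y of stapler_mid in the frame of tray_floor between -0.028 and 0.028 m and z of stapler_mid in the frame of tray_floor below 0.042 m and contact force between the fingers and stapler above 1 N), for 0.05 s.
2. The stapler lies on its base in the wide part of the pen tray, let go, while the bottle is still outside the bay (x of stapler_mid in the frame of tray_floor between -0.045 and 0.045 m and y of stapler_mid in the frame of tray_floor between -0.028 and 0.028 m and z of stapler_mid in the frame of tray_floor below 0.031 m and angle between stapler_mid's own z axis and vertical below 0.1 rad and contact force between the fingers and anything else below 0.2 N and x of bottle_mid in the frame of organiser below -0.01 m), for 0.2 s.
3. The row is closed up: bottle in the bay, touching the can, the can against the divider (x of can_mid in the frame of divider above -0.035 m and horizontal distance between bottle_mid and can_mid below 0.075 m and x of bottle_mid in the frame of divider above -0.11 m), for 0.2 s.
At the end, for the whole second after the job is handed in: The bottle stands upright in the bay within 2 mm of touching the can, the can stands upright within 2 mm of the divider, and the stapler lies on its base in the wide part of the pen tray; everything let go (all of step 3 and angle between each of bottle_mid, can_mid's own z axis and vertical below 0.05 rad and height (world z) of bottle_mid below 0.056 m and x of stapler_mid in the frame of tray_floor between -0.045 and 0.045 m and y of stapler_mid in the frame of tray_floor between -0.028 and 0.028 m and z of stapler_mid in the frame of tray_floor below 0.031 m and angle between stapler_mid's own z axis and vertical below 0.1 rad).
It fails at once if the bottle or the can is tipped by more than 9 degrees or lifted more than 10 mm off the desk (angle between any of bottle_mid, can_mid's own z axis and vertical above 0.16 rad or height (world z) of bottle_mid above 0.062 m or height (world z) of can_mid above 0.08 m).
It fails at once if the robot touches the spray head (contact force between any of the fingers, the arm and spray_head above 0.5 N).
It fails at once if the divider or the organiser is pressed with more than 11 N by the can or the bottle (contact force between can and divider above 11 N or contact force between any of can, bottle and organiser above 11 N).
It fails at once if the tablet tube or the ink stamp is moved by more than 15 mm or knocked over (distance of any of tablet_tube, ink_stamp from where it was at the start of the episode above 0.015 m or angle between any of tablet_tube, ink_stamp's own z axis and vertical above 0.3 rad).
It also fails if it takes over 72 s, if anything falls off the work surface, if the arm or the gripper's body presses on something with over 40 N, if the wrist force passes 120 N, or if a joint passes its speed limit or range.

ROBOT

A 7-joint arm with a two-finger parallel gripper is mounted at the origin on the work surface. World frame = base frame: x ahead of the robot, y to its left, z up, the work surface at z = 0. Lengths are in mm, angles in rad, forces in N, time in s.
With the tool pointing down it reaches from about 350 to 900 mm from the base axis. Payload 19.9 kg.
Tool frame: the origin (TCP) lies midway between the tips of the shut fingers; the grasp point (between the pads) lies 19 mm behind it; x points along the fingers, y is the direction in which the jaws open and shut, and the axes are right-handed (so a half turn about x gives the same grasp; the last joint's range is limited). The gripper opens to 85 mm and grips with 20 to 120 N. Pads are 22 mm wide; open, the fingers measure 114 mm over their backs; the gripper's body (76 mm by 85 mm) begins 54 mm behind the grasp point. The pads swing forward as they close: fully open they stand 13 mm farther back than shut.
Start: joints at [-1.266, 0.417, -0.01, 1.614, 0.005, 1.111, -0.053], TCP at [212.42, 587.772, 202.06] pointing down, gripper open.
Joint ranges: [-2.81, 2.81], [-0.39, 2.02], [-1.27, 1.25], [0.06, 2.57], [-1.19, 4.33], [0.19, 2], [-2.82, 2.82]. Speed limits (rad/s): [1.89, 1.89, 2.39, 2.39, 3.01, 3.01, 3.01].

INTERFACE

Orientations are given as a unit quaternion [x, y, z, w].
In Python, from workcell import bot gives the robot as it stands.
- The arm moves only by the tool servo_tool, never from a script. Its argument "plan" is a list of rows, each an object with "slide": the shift along the world's x, y, z in m, a list of three; "roll": the turn about the world's z in degrees; "gripper": the closure, from 0 (fully open) to 1 (shut). In form: [{"slide": [x, y, z], "roll": roll, "gripper": gripper}, ...]. A call has 1 to 12 rows; each row shifts and turns the pose as measured when the row begins; what a row does not reach is not made up. A row lasts 1/8 s, in which the tool goes at most 62.5 mm and 10.7 degrees, less where a joint would pass 70% of its speed; a pose out of reach is approached as far as the arm can. A call is refused whole if a number of a shift passes 0.0625 or a number of a turn 10.7, either way. A call with a gripper value outside its range is refused whole. The fingers move at their own pace and stop on an object; "grip_force" is the grip in N (left out, the last holds). Time passes only in rows, so rows that do not move let the fingers close. It gives the time, the measured TCP pose, the force and the opening at its end, in the units of the state.
- bot.get_obs(): the state, without advancing time (a new reading comes with each control period).
- bot.grab_frame(name): name is "scene" or "side" or "wrist"; returns a dict with "img" (400x640x3 uint8, red, green, blue), "camera_matrix" (3x3 intrinsics, pixels), "D" ([k1, k2, p1, p2, k3] as OpenCV has them; the pictures are not rectified), "extrinsics" (4x4, takes a point from camera to world coordinates). Camera axes: x right, y up, looking along -z (the intrinsics and any distortion apply to the point x, -y, -z); pixel columns grow to the right and rows downward; lengths in mm; the calibration is good to about 2 mm. A picture is of the moment at which its call begins. There is no depth.
- bot.hand_in(): hands the job in, once; it reports no verdict.
The state is a dict: "t": time; "joint_positions": joint angles; "joint_vel": joint speeds; "tau": joint torques, N m; "eef_pos": TCP position; "ee_rot": TCP orientation; "contact_force": force on the tool from outside, world axes, zero at the start; "moment": the same for the moment, N m; "width": finger opening in mm.
Only numpy, scipy, OpenCV 4.12 (cv2) and the standard library are available. Lean on these libraries where they do the work, as an engineer would, in place of code of your own. Each camera call takes 0.05 s, during which the arm holds its last target.

## Working session

There is one attempt and no reset: what is moved stays moved. The work goes in short steps, Python scripts to look and compute and a tool call to move; the robot and the scene stay as the last step left them, time stands still between calls to the robot, and variables do not carry over. Pictures are saved under pics/ and viewed, and the job is handed in when it is done.

Besides the shell and the picture viewer there is one more tool, called in YAML: its name, and indented under it one key for each argument. servo_tool: Moves the arm, as the interface text tells. Its arguments: {"type":"object","properties":{"plan":{"type":"array"},"grip_force":{"type":"number"}},"required":["plan"]}

```bash
ls; mkdir -p pics; cat > h.py <<'E'
import numpy as np, cv2, pickle
from workcell import bot
def snap(name,fn):
    f=bot.grab_frame(name); pickle.dump(f,open(f'pics/{fn}.pkl','wb'))
    cv2.imwrite(f'pics/{fn}.png',f['img'][:,:,::-1]); return f
def load(fn): return pickle.load(open(f'pics/{fn}.pkl','rb'))
def ray(f,uv):
    p=cv2.undistortPoints(np.array([[uv]],float),f['camera_matrix'],np.array(f['D'],float))[0,0]
    E=np.array(f['extrinsics']); d=E[:3,:3]@np.array([p[0],-p[1],-1.]); return E[:3,3],d
def atz(f,uv,z):
    o,d=ray(f,uv); return o+d*(z-o[2])/d[2]
def proj(f,P):
    E=np.array(f['extrinsics']); P=np.atleast_2d(np.array(P,float)); c=(P-E[:3,3])@E[:3,:3]; c=c*[1,-1,-1]
    return cv2.projectPoints(c,np.zeros(3),np.zeros(3),np.array(f['camera_matrix'],float),np.array(f['D'],float))[0][:,0]
def tri(fs,uvs):
    A=np.zeros((3,3));b=np.zeros(3)
    for f,uv in zip(fs,uvs):
        o,d=ray(f,uv);d/=np.linalg.norm(d);M=np.eye(3)-np.outer(d,d);A+=M;b+=M@o
    return np.linalg.solve(A,b)
E
python3 - <<'E'
from h import *
print(bot.get_obs())
for n in ['scene','side','wrist']:
    f=snap(n,n+'0'); print(n,np.round(f['extrinsics'],2).tolist(),f['camera_matrix'].tolist() if hasattr(f['camera_matrix'],'tolist') else f['camera_matrix'],f['D'])
E
```

```text
pics
{'t': 0.0, 'joint_positions': array([-1.26550849,  0.41798794, -0.01029987,  1.61417464,  0.00471834,
        1.11068548, -0.05301124]), 'joint_vel': array([-2.84134336e-04, -3.95258672e-05, -2.62876876e-04, -1.13445318e-03,
        6.73298864e-04, -4.79126976e-04, -2.97211026e-04]), 'tau': array([ 2.05267002e-03, -8.64474463e+01,  6.80341534e-01, -4.34882069e+01,
        1.91675511e-02,  7.79644295e-03,  5.41258908e-05]), 'eef_pos': array([212.31414496, 587.42815256, 201.45140028]), 'ee_rot': array([ 0.12155966,  0.69654043, -0.12242782,  0.69646687]), 'contact_force': array([-0.61227173, -0.23753049,  0.30699216]), 'moment': array([ 0.03148312,  0.0161705 , -0.03053519]), 'width': 85.8320501267904}
scene [[0.35, -0.58, 0.73, 1329.03], [0.94, 0.23, -0.27, -293.73], [-0.01, 0.78, 0.62, 679.96], [0.0, 0.0, 0.0, 1.0]] [[389.07077414260607, 0.0, 313.6531509201326], [0.0, 389.07077414260607, 200.48149607873663], [0.0, 0.0, 1.0]] [0.02058587 0.         0.         0.         0.        ]
side [[0.72, 0.52, -0.46, 144.12], [-0.69, 0.53, -0.48, -529.79], [-0.01, 0.66, 0.75, 831.78], [0.0, 0.0, 0.0, 1.0]] [[383.70637955786975, 0.0, 325.8723930881757], [0.0, 383.70637955786975, 192.8403378946089], [0.0, 0.0, 1.0]] [-0.05865561  0.          0.          0.          0.        ]
wrist [[0.34, -0.9, -0.28, 140.72], [0.94, 0.32, 0.1, 614.19], [-0.0, -0.3, 0.95, 373.06], [0.0, 0.0, 0.0, 1.0]] [[290.31460913707053, 0.0, 321.3749443136906], [0.0, 290.31460913707053, 203.7301034831616], [0.0, 0.0, 1.0]] [0.00763024 0.         0.         0.         0.        ]
```

View pics/scene0.png

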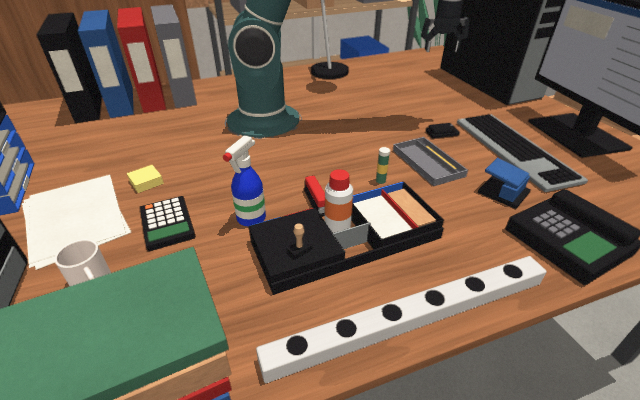

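View pics/side0.png

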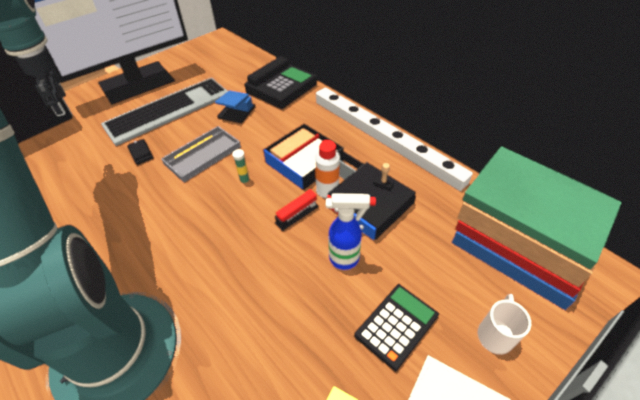

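View pics/wrist0.png

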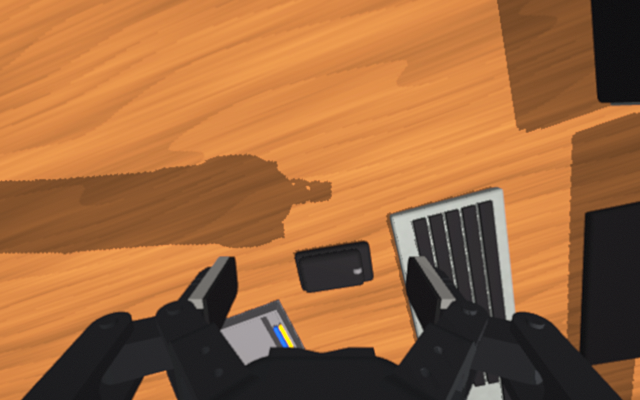

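```bash
cat >> h.py <<'E'
def crop(fn,x0,y0,x1,y1,s,out,marks=()):
    im=cv2.imread(f'pics/{fn}.png')[y0:y1,x0:x1]; im=cv2.resize(im,None,fx=s,fy=s,interpolation=cv2.INTER_CUBIC)
    for (u,v) in marks: cv2.drawMarker(im,(int((u+.5-x0)*s),int((v+.5-y0)*s)),(255,0,255),cv2.MARKER_CROSS,8,1)
    for u in range((x0+19)//20*20,x1,20):
        cv2.line(im,(int((u+.5-x0)*s),0),(int((u+.5-x0)*s),6),(0,255,255),1); cv2.putText(im,str(u),(int((u-x0)*s)+2,16),0,.35,(0,255,255),1)
    for v in range((y0+19)//20*20,y1,20):
        cv2.line(im,(0,int((v+.5-y0)*s)),(6,int((v+.5-y0)*s)),(0,255,255),1); cv2.putText(im,str(v),(8,int((v+.5-y0)*s)+3),0,.35,(0,255,255),1)
    cv2.imwrite(f'pics/{out}.png',im); print(im.shape)
E
python3 - <<'E'
from h import *
crop('scene0',215,125,475,300,3,'sc1')
crop('side0',150,115,420,285,2.9,'si1')
E
```

```text
(525, 780, 3)
(493, 783, 3)
```

View pics/sc1.png

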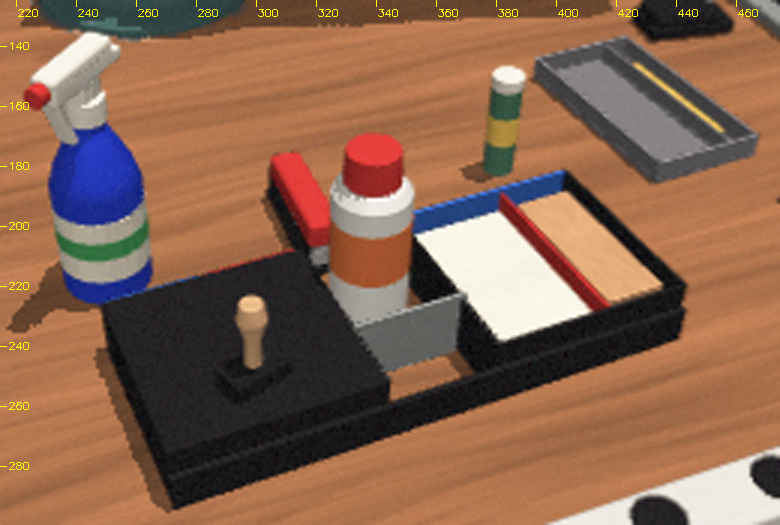

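View pics/si1.png

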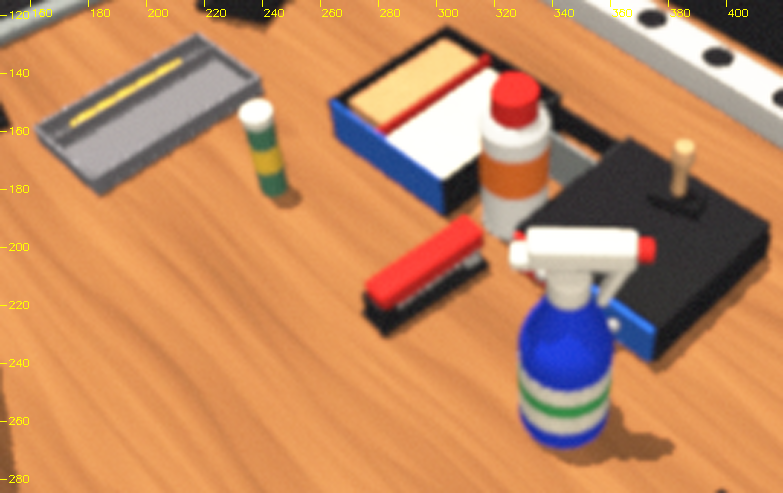

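```bash
python3 - <<'E'
from h import *
S=load('scene0');D=load('side0')
for n,uv in dict(fr=(249,226),fl=(314.3,209.3),bl=(344.3,251.7),br=(270.7,276.7)).items(): print('scene',n,atz(S,uv,56).round(1))
for n,uv in dict(bl=(366.6,162.6),br=(415.5,192.6),fr=(375.9,227.8)).items(): print('side',n,atz(D,uv,56).round(1))
# bottle foot, stapler, tray, tube
c=lambda x,y:(215+x/3-.5+.0,125+y/3-.5); d=lambda x,y:(150+x/2.9-.5,115+y/2.9-.5)
print('slip tray front-left bottom side',atz(D,d(335,100),56), atz(D,d(340,135),0))
print('tray sc corners (z25):',[atz(S,c(*p),25).round(1) for p in [(535,62),(628,40),(757,140),(654,172)]])
print('tray si corners (z25):',[atz(D,d(*p),25).round(1) for p in [(36,132),(199,36),(262,82),(99,184)]])
print('stapler top sc z53', [atz(S,c(*p),53).round(1) for p in [(272,158),(297,153),(329,240),(306,247)]])
print('stapler top si z53', [atz(D,d(*p),53).round(1) for p in [(366,288),(384,305),(483,240),(465,217)]])
for z in (0,): print('tube base', atz(S,c(499,170),0), atz(D,d(272,190),0))
print('tube lid tri',tri([S,D],[c(509,75),d(256,106)]))
print('nozzle tri',tri([S,D],[c(37,97),d(648,250)]))
print('can cap top tri',tri([S,D],[c(374,146),d(515,86)]))
print('bottle green band mid: tri',tri([S,D],[c(103,240),d(565,400)]))
print('stamp top',tri([S,D],[c(251,301),d(684,147)]))
E
```

```text
scene fr [ 629.8 -199.2   56. ]
scene fl [628.1 -32.2  56. ]
scene bl [788.6 -22.3  56. ]
scene br [ 798.7 -193.4   56. ]
side bl [783.  -24.8  56. ]
side br [ 790.7 -196.    56. ]
side fr [ 625.  -198.8   56. ]
slip tray front-left bottom side [608.29444579 230.26245444  56.        ] [ 6.10733919e+02  2.36191580e+02 -1.13686838e-13]
tray sc corners (z25): [array([380. , 336.8,  25. ]), array([375.9, 457.3,  25. ]), array([592. , 463.8,  25. ]), array([601.1, 339.1,  25. ])]
tray si corners (z25): [array([366.5, 447.8,  25. ]), array([582.4, 460.8,  25. ]), array([587.4, 341.6,  25. ]), array([376.1, 330. ,  25. ])]
stapler top sc z53 [array([484.3,  -5. ,  53. ]), array([485.2,  19.6,  53. ]), array([616. ,  -0.7,  53. ]), array([617.6, -22.3,  53. ])]
stapler top si z53 [array([474.9,  13.8,  53. ]), array([474.2, -12.3,  53. ]), array([588.7, -17.8,  53. ]), array([596.1,  15.2,  53. ])]
tube base [514.62296547 222.72081726   0.        ] [509.15636863 220.61324964   0.        ]
tube lid tri [514.96084621 221.59919962 111.00669452]
nozzle tri [ 572.32832292 -217.36132792  219.57588405]
can cap top tri [663.07917576  15.57572609 175.47597404]
bottle green band mid: tri [ 526.52289247 -181.07328641   35.48751773]
stamp top [ 748.63895608 -114.11671114  131.57652276]
```

```bash
cat >> h.py <<'E'
from scipy.spatial.transform import Rotation as Ro
def st():
    o=bot.get_obs();R=Ro.from_quat(o['ee_rot']).as_matrix()
    print('t',round(o['t'],3),'tcp',o['eef_pos'].round(1),'x',R[:,0].round(3),'jaw ang',round(np.degrees(np.arctan2(R[1,1],R[0,1])),1),'F',o['contact_force'].round(2),'M',o['moment'].round(2),'w',round(o['width'],1),'q',o['joint_positions'].round(2))
    return o
E
python3 -c "
from h import *
st()"
```

```text
t 0.15 tcp [212.3 587.5 201.6] x [-0.    -0.001 -1.   ] jaw ang 70.1 F [ 0.58  0.19 -0.14] M [ 0.01  0.04 -0.01] w 85.5 q [-1.27  0.42 -0.01  1.61  0.    1.11 -0.05]
```

servo_tool:
  plan:
    - {"slide": [0.028, -0.053, 0.004], "roll": 2, "gripper": 0}
    - {"slide": [0.028, -0.053, 0.004], "roll": 2, "gripper": 0}
    - {"slide": [0.028, -0.053, 0.004], "roll": 2, "gripper": 0}
    - {"slide": [0.028, -0.053, 0.004], "roll": 2, "gripper": 0}
    - {"slide": [0.028, -0.053, 0.004], "roll": 2, "gripper": 0}
    - {"slide": [0.028, -0.053, 0], "roll": 2, "gripper": 0}
    - {"slide": [0.028, -0.053, 0], "roll": 2, "gripper": 0}
    - {"slide": [0.028, -0.053, 0], "roll": 2, "gripper": 0}
    - {"slide": [0.028, -0.053, 0], "roll": 2, "gripper": 0}
    - {"slide": [0.028, -0.053, 0], "roll": 2, "gripper": 0}
    - {"slide": [0.028, -0.053, 0], "roll": 0, "gripper": 0}
    - {"slide": [0, 0, 0], "roll": 0, "gripper": 0}

```text
t: 1.65
eef_pos: [524.6, -16.9, 221.1]
ee_rot: [-0.006, 0.707, 0.005, 0.707]
contact_force: [-0.3, 0.6, 0.0]
width: 85.7
```

```bash
python3 -c "
from h import *
st(); snap('wrist','w1');crop('w1',0,0,640,400,1.25,'w1c')"
```

```text
t 1.65 tcp [524.6 -16.9 221.1] x [ 0.001 -0.002 -1.   ] jaw ang 90.9 F [-0.33  0.56  0.01] M [ 0.09  0.02 -0.02] w 85.7 q [-0.38  0.23  0.41  1.85 -0.1   1.08  1.65]
(500, 800, 3)
```

View pics/w1c.png

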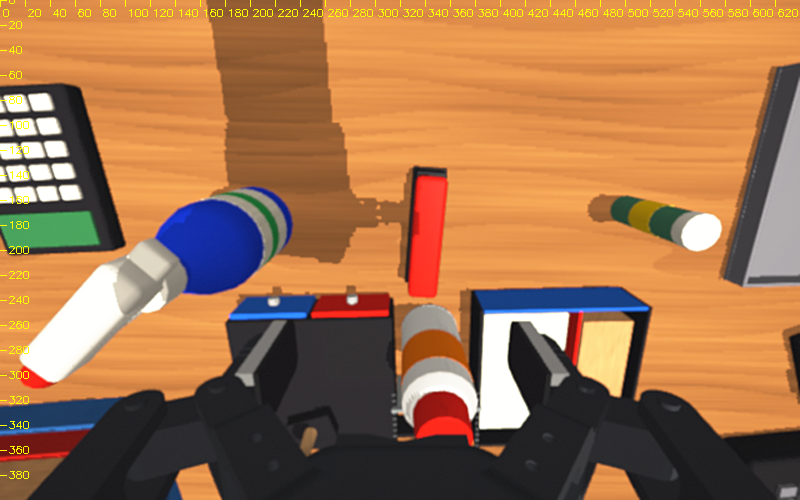

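```bash
python3 - <<'E'
from h import *
W=load('w1');S=load('scene0');D=load('side0')
w=lambda x,y:(x/1.25-.5,y/1.25-.5)
P=lambda n,uv,z: print(n,atz(W,uv,z).round(1))
P('drawer fl top',w(392,320),56);P('drawer fl bottom',w(391,294),0);P('drawer fr top',w(229,322),56);P('drawer fr bot',w(232,297),0)
P('slip fr top',w(481,313),56);P('slip fr bot',w(471,291),0);P('slip fl top',w(650,308),56);P('slip fl bot',w(621,288),0)
P('bay right back',w(397,443),56)
for n,x,y in [('near L',413,177),('near R',447,177),('far L',409,294),('far R',437,296)]: P('stap '+n,w(x,y),53)
P('tube foot l',w(612,200),0)
c=lambda x,y:(215+x/3-.5+.0,125+y/3-.5); d=lambda x,y:(150+x/2.9-.5,115+y/2.9-.5)
print('lid', tri([S,D,W],[c(509,75),d(256,106),w(700,232)]), atz(W,w(703,232),108))
print('can cap', tri([S,D,W],[c(374,146),d(515,86),w(443,430)]))
print('nozzle', tri([S,D,W],[c(37,97),d(648,250),w(33,378)]))
P('tray corner',w(727,278),25);P('tray corner2',w(778,68),25)
E
```

```text
drawer fl top [624.2 -25.9  56. ]
drawer fl bottom [619.7 -28.8   0. ]
drawer fr top [ 629.2 -193.9   56. ]
drawer fr bot [ 626.4 -215.7    0. ]
slip fr top [614.8  65.   56. ]
slip fr bot [614.3  64.8   0. ]
slip fl top [606.2 235.5  56. ]
slip fl bot [607.6 238.5   0. ]
bay right back [782.3 -19.   56. ]
stap near L [479.6  -7.7  53. ]
stap near R [479.2  23.5  53. ]
stap far L [596.2  -8.9  53. ]
stap far R [598.   19.6  53. ]
tube foot l [505.7 208.9   0. ]
lid [514.59863114 221.14208467 110.48167444] [514.45998298 223.80268956 108.        ]
can cap [660.11581579  16.48978665 172.42386805]
nozzle [ 573.92230946 -217.56036175  220.8449054 ]
tray corner [584.  332.9  25. ]
tray corner2 [381.1 320.5  25. ]
```

servo_tool:
  plan:
    - {"slide": [0.006, 0.012, 0], "roll": -1, "gripper": 0}
    - {"slide": [0.006, 0.012, -0.02], "roll": -1, "gripper": 0}
    - {"slide": [0, 0, -0.045], "roll": 0, "gripper": 0}
    - {"slide": [0, 0, -0.045], "roll": 0, "gripper": 0}
    - {"slide": [0, 0, -0.02], "roll": 0, "gripper": 0}
    - {"slide": [0, 0, 0], "roll": 0, "gripper": 0}

```text
t: 2.45
eef_pos: [535.8, 23.8, 87.7]
ee_rot: [0.004, 0.707, -0.002, 0.707]
contact_force: [-0.4, -0.2, -0.8]
width: 85.2
```

```bash
python3 - <<'E'
from h import *
st(); snap('wrist','w2');crop('w2',0,0,640,400,1.25,'w2c')
E
```

```text
t 2.45 tcp [535.8  23.8  87.7] x [ 0.001  0.003 -1.   ] jaw ang 89.5 F [-0.43 -0.18 -0.8 ] M [ 0.02 -0.03 -0.  ] w 85.2 q [-0.38  0.42  0.35  1.94 -0.2   0.81  1.64]
(500, 800, 3)
```

View pics/w2c.png

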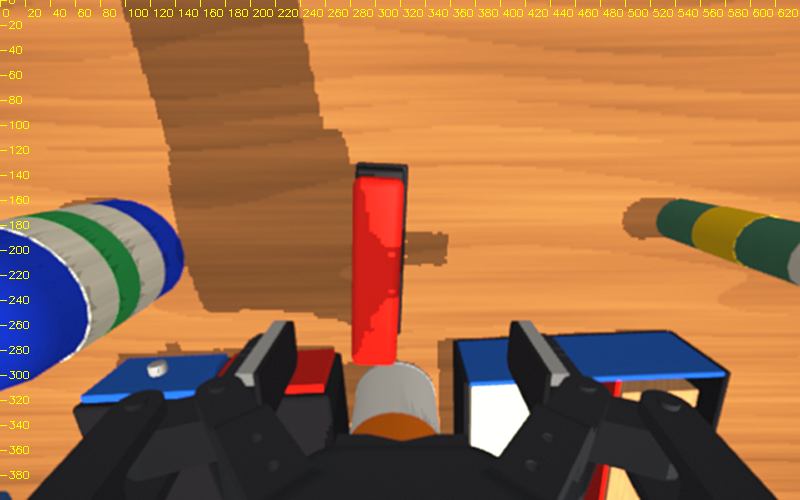

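```bash
python3 - <<'E'
from h import *
W=load('w2');st()
w=lambda x,y:(x/1.25-.5,y/1.25-.5)
for n,x,y in [('near L',355,179),('near R',403,179),('far L',351,363),('far R',397,363)]: print('stap '+n,atz(W,w(x,y),53).round(1))
print('base near',atz(W,w(357,163),20),atz(W,w(407,164),20))
for n,x,y,z in [('dr fl top',346,397,56),('dr fl bot',340,349,0),('slip fr top',470,386,56),('slip fr bot',454,340,0)]: print(n,atz(W,w(x,y),z).round(1))
E
```

```text
t 2.5 tcp [536.4  23.8  88.6] x [ 0.002  0.004 -1.   ] jaw ang 89.5 F [ 0.24  0.42 -0.09] M [0.01 0.05 0.01] w 85.1 q [-0.38  0.42  0.35  1.94 -0.2   0.81  1.64]
stap near L [479.6  -1.6  53. ]
stap near R [479.8  25.2  53. ]
stap far L [598.2  -9.9  53. ]
stap far R [598.6  20.3  53. ]
base near [472.73139946  -3.99014281  20.        ] [473.62511013  27.96316389  20.        ]
dr fl top [622.4 -14.   56. ]
dr fl bot [620.6 -27.    0. ]
slip fr top [614.6  68.4  56. ]
slip fr bot [613.3  65.6   0. ]
```

servo_tool:
  plan:
    - {"slide": [0.001, -0.015, -0.01], "roll": -2.7, "gripper": 0}
    - {"slide": [0, 0, -0.02], "roll": 0, "gripper": 0}
    - {"slide": [0, 0, 0], "roll": 0, "gripper": 0}
    - {"slide": [0, 0, 0], "roll": 0, "gripper": 0}

```text
t: 3.0
eef_pos: [539.7, 7.4, 60.9]
ee_rot: [0.024, 0.704, -0.021, 0.709]
contact_force: [0.1, 0.2, -0.1]
width: 85.3
```

```bash
python3 -c "
from h import *
st()"
```

```text
t 3.0 tcp [539.7   7.4  60.9] x [ 0.008  0.004 -1.   ] jaw ang 86.4 F [ 0.12  0.15 -0.09] M [-0.03  0.03 -0.01] w 85.3 q [-0.35  0.47  0.35  1.96 -0.23  0.75  1.64]
```

servo_tool:
  plan:
    - {"slide": [-0.001, 0.001, -0.02], "roll": 0, "gripper": 0}
    - {"slide": [0, 0, -0.013], "roll": 0, "gripper": 0}
    - {"slide": [0, 0, 0], "roll": 0, "gripper": 0}
    - {"slide": [0, 0, 0], "roll": 0, "gripper": 0}
  grip_force: 40

```text
t: 3.5
eef_pos: [540.6, 8.1, 29.9]
ee_rot: [0.025, 0.703, -0.021, 0.711]
contact_force: [-0.4, -0.1, -0.6]
width: 85.7
```

servo_tool:
  plan:
    - {"slide": [-0.002, 0, -0.003], "roll": 0, "gripper": 0}
    - {"slide": [0, 0, 0], "roll": 0, "gripper": 1}
    - {"slide": [0, 0, 0], "roll": 0, "gripper": 1}
    - {"slide": [0, 0, 0], "roll": 0, "gripper": 1}
    - {"slide": [0, 0, 0], "roll": 0, "gripper": 1}
    - {"slide": [0, 0, 0], "roll": 0, "gripper": 1}
    - {"slide": [0, 0, 0], "roll": 0, "gripper": 1}

```text
t: 4.38
eef_pos: [539.1, 8.1, 27.8]
ee_rot: [0.025, 0.702, -0.021, 0.711]
contact_force: [-0.3, -0.9, -0.3]
width: 0.2
```

```bash
python3 - <<'E'
from h import *
st(); snap('wrist','w3');crop('w3',0,0,640,400,1.25,'w3c')
E
```

```text
t 4.375 tcp [539.1   8.1  27.8] x [ 0.014  0.005 -1.   ] jaw ang 86.3 F [-0.28 -0.93 -0.26] M [-0.02 -0.02 -0.07] w 0.2 q [-0.33  0.52  0.33  1.98 -0.26  0.68  1.67]
(500, 800, 3)
```

View pics/w3c.png

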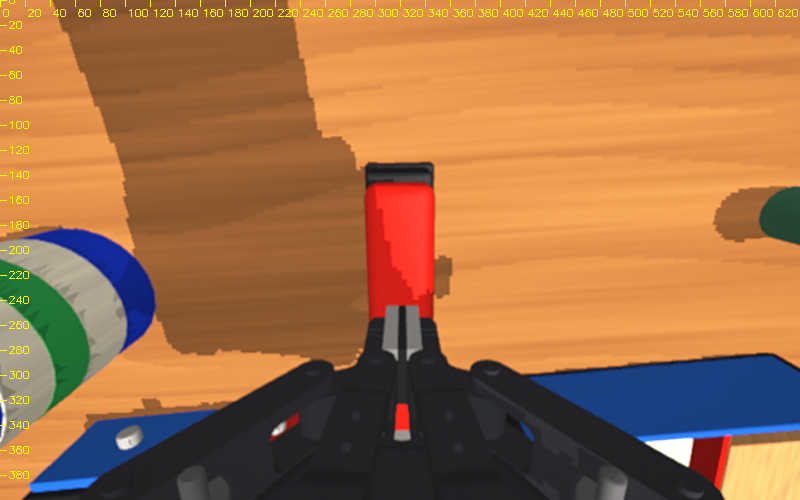

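```bash
python3 - <<'E'
from h import *
W=load('w3')
o=bot.get_obs()
print('tcp px',(proj(W,[o['eef_pos'],o['eef_pos']+[0,0,19],o['eef_pos']+[0,0,30]])+.5)*1.25)
w=lambda x,y:(x/1.25-.5,y/1.25-.5)
for n,x,y in [('near L',367,184),('near R',433,184)]:
  for z in (53,): print(n,atz(W,w(x,y),z).round(1))
print('base near',atz(W,w(367,163),20),atz(W,w(433,164),20))
snap('side','s3');snap('scene','c3');crop('s3',240,130,440,280,4,'s3c');crop('c3',215,100,415,250,4,'c3c')
E
```

```text
tcp px [[401.4989213  296.86725284]
 [401.65533238 314.10374203]
 [401.76222853 325.88635223]]
near L [477.9  -1.6  53. ]
near R [479.6  24.5  53. ]
base near [471.92222554  -3.89944063  20.        ] [474.43493675  27.50786642  20.        ]
(600, 800, 3)
(600, 800, 3)
```

View pics/s3c.png

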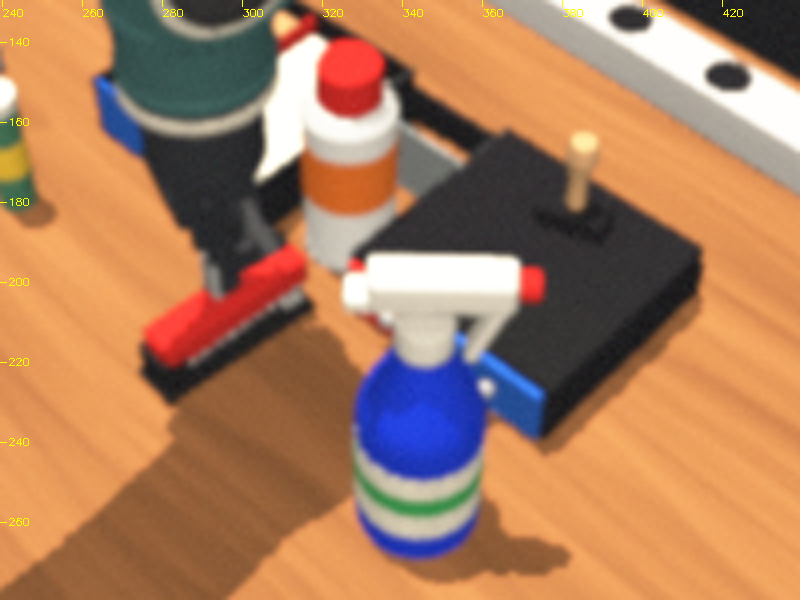

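View pics/c3c.png

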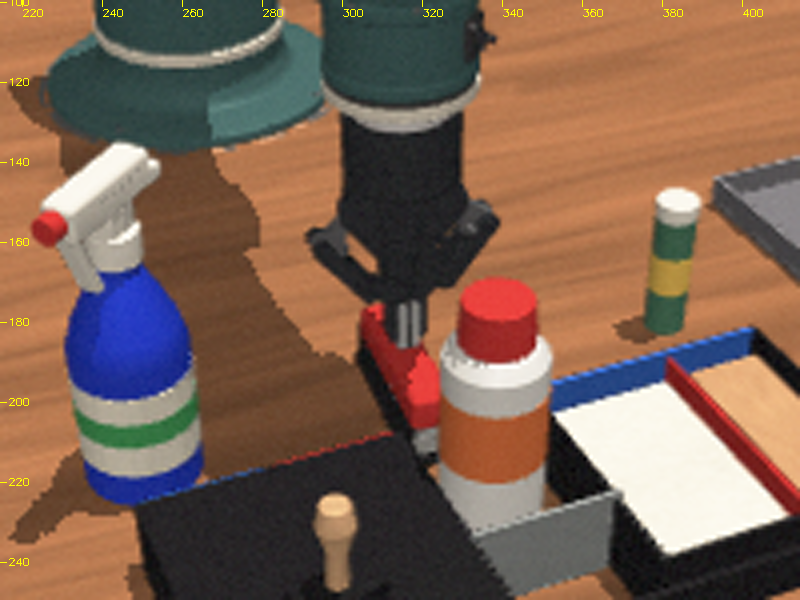

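```bash
python3 - <<'E'
from h import *
S=load('c3');D=load('s3');W=load('w3')
a=(215+405/4-.5,100+345/4-.5); b=(240+218/4-.5,130+297/4-.5)
p=tri([S,D],[a,b]);print(p, (proj(W,p)+.5)*1.25)
print('tcp in scene/side crop', (proj(S,[539,8,28])+.5-[215,100])*4,(proj(D,[539,8,28])+.5-[240,130])*4)
print(np.array(W['extrinsics']).round(2)); print(bot.get_obs()['eef_pos'])
E
```

```text
[531.92927647   7.9540487   51.90256349] [[400.20015003 304.9351586 ]]
tcp in scene/side crop [[408.21810291 379.36700398]] [[227.79912781 313.35638147]]
[[ 6.0000e-02 -9.5000e-01 -3.1000e-01  4.6075e+02]
 [ 1.0000e+00  6.0000e-02  1.0000e-02  1.2640e+01]
 [ 1.0000e-02 -3.1000e-01  9.5000e-01  1.9835e+02]
 [ 0.0000e+00  0.0000e+00  0.0000e+00  1.0000e+00]]
[539.15353975   8.14013581  27.83712253]
```

servo_tool:
  plan:
    - {"slide": [0, 0, 0.02], "roll": 0, "gripper": 1}
    - {"slide": [0, 0, 0.02], "roll": 0, "gripper": 1}
    - {"slide": [0, 0, 0], "roll": 0, "gripper": 1}

```text
t: 4.9
eef_pos: [538.8, 8.0, 68.5]
ee_rot: [0.025, 0.702, -0.021, 0.711]
contact_force: [-0.3, 1.3, 0.2]
width: 0.1
```

```bash
python3 - <<'E'
from h import *
st(); snap('wrist','w4');crop('w4',0,0,640,400,1.25,'w4c');snap('side','s4');snap('scene','c4');crop('s4',240,130,440,280,4,'s4c')
E
```

```text
t 4.9 tcp [538.8   8.   68.5] x [ 0.013  0.005 -1.   ] jaw ang 86.3 F [-0.31  1.32  0.16] M [-0.01  0.    0.03] w 0.1 q [-0.36  0.45  0.36  1.96 -0.23  0.76  1.64]
(500, 800, 3)
(600, 800, 3)
```

View pics/w4c.png

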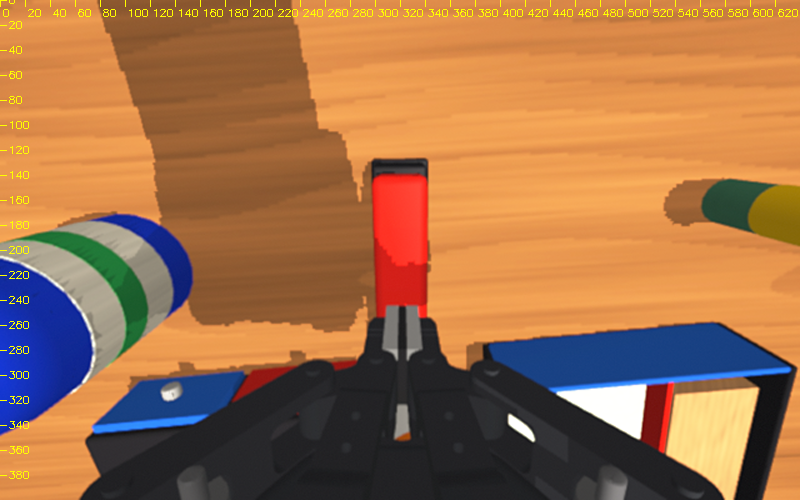

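View pics/s4c.png

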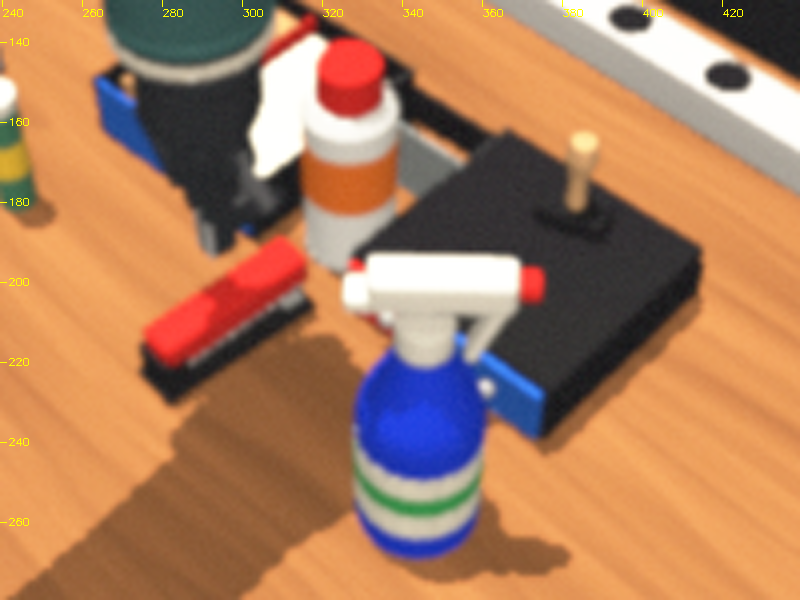

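```bash
python3 - <<'E'
from h import *
crop('c4',215,80,415,230,4,'c4c')
E
```

```text
(600, 800, 3)
```

View pics/c4c.png

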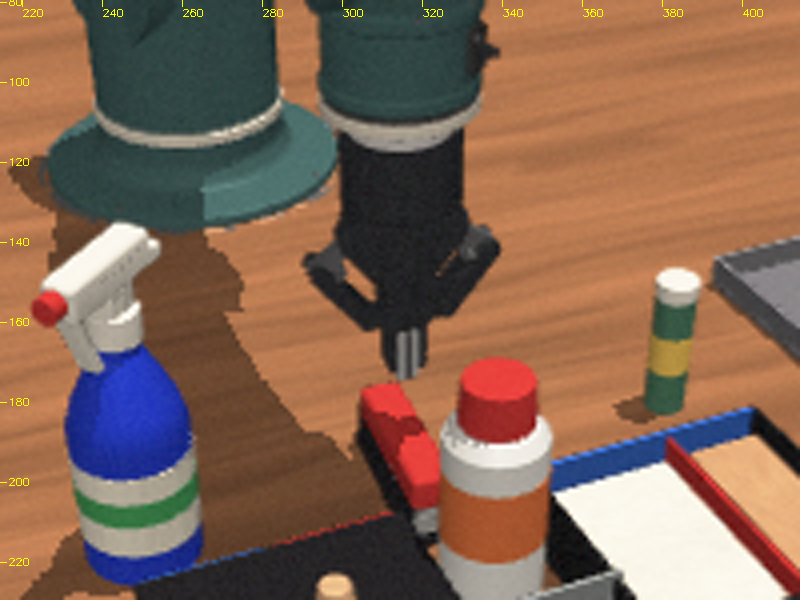

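```bash
python3 - <<'E'
from h import *
S=load('c4');D=load('s4');W=load('w4')
c=lambda x,y:(215+x/4-.5,80+y/4-.5); d=lambda x,y:(240+x/4-.5,130+y/4-.5); w=lambda x,y:(x/1.25-.5,y/1.25-.5)
print('tip far-center sc/si',tri([S,D],[c(406,376),d(222,250)]))
print(tri([S,D,W],[c(406,376),d(215,253),w(403,310)]))
# stapler top corners check: near-left etc
print('stapler near mid top', tri([S,D],[c(378,384),d(160,348)]))
for z in (68,80,90,95,100): print(z,atz(W,w(402,305),z).round(1))
E
```

```text
tip far-center sc/si [537.76428885   6.30034302  96.04465306]
[533.86999729   8.61312536  93.48792289]
stapler near mid top [478.25842385   6.13114529  49.46705247]
68 [543.7   8.   68. ]
80 [537.9   8.3  80. ]
90 [533.    8.6  90. ]
95 [530.6   8.7  95. ]
100 [528.1   8.9 100. ]
```

servo_tool:
  plan:
    - {"slide": [-0.001, 0, 0], "roll": 0, "gripper": 0}
    - {"slide": [0, 0, 0], "roll": 0, "gripper": 0}
    - {"slide": [0, 0, 0], "roll": 0, "gripper": 0}
    - {"slide": [0, 0, 0], "roll": 0, "gripper": 0}
    - {"slide": [0, 0, -0.025], "roll": 0, "gripper": 0}
    - {"slide": [0, 0, -0.025], "roll": 0, "gripper": 0}
    - {"slide": [0, 0, -0.015], "roll": 0, "gripper": 0}
    - {"slide": [0, 0, 0], "roll": 0, "gripper": 0}
    - {"slide": [0, 0, 0], "roll": 0, "gripper": 0}

```text
t: 6.18
eef_pos: [536.9, 7.9, -0.2]
ee_rot: [0.025, 0.703, -0.021, 0.71]
contact_force: [-0.3, -0.2, -0.6]
width: 85.2
```

```bash
python3 - <<'E'
from h import *
st(); snap('wrist','w5');crop('w5',0,0,640,400,1.25,'w5c');snap('side','s5');snap('scene','c5');crop('s5',240,130,440,280,4,'s5c');crop('c5',215,80,415,230,4,'c5c')
E
```

```text
t 6.175 tcp [ 5.369e+02  7.900e+00 -2.000e-01] x [ 0.01   0.005 -1.   ] jaw ang 86.3 F [-0.32 -0.18 -0.58] M [-0.01 -0.04  0.01] w 85.2 q [-0.32  0.56  0.31  1.99 -0.29  0.62  1.69]
(500, 800, 3)
(600, 800, 3)
(600, 800, 3)
```

View pics/s5c.png

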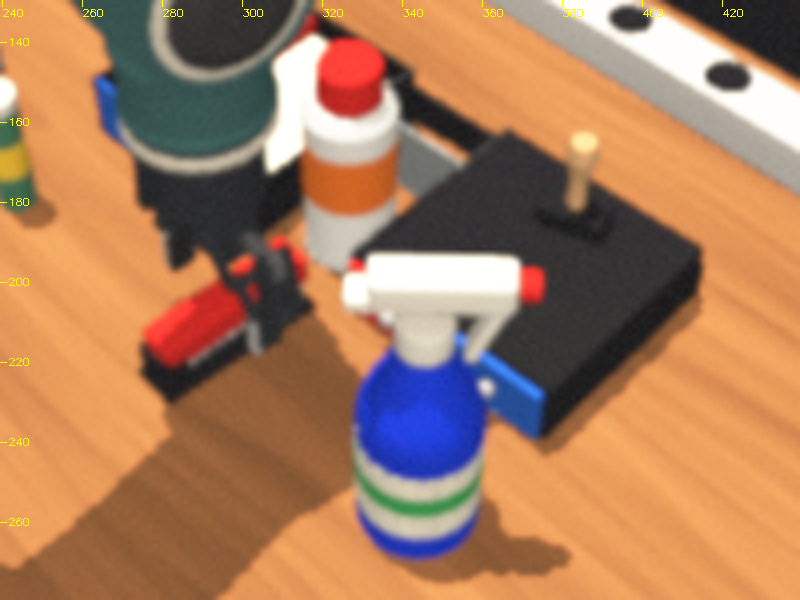

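View pics/c5c.png

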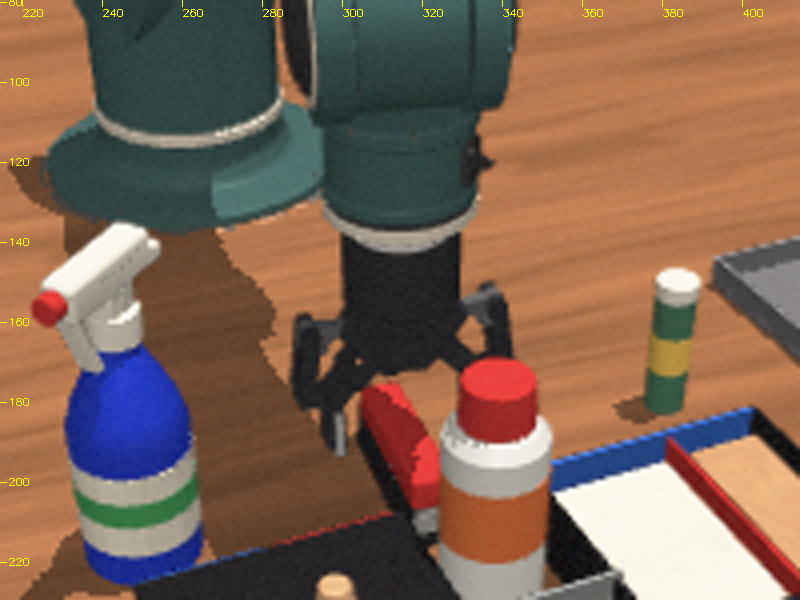

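servo_tool:
  plan:
    - {"slide": [0, 0, 0], "roll": 0, "gripper": 1}
    - {"slide": [0, 0, 0], "roll": 0, "gripper": 1}
    - {"slide": [0, 0, 0], "roll": 0, "gripper": 1}
    - {"slide": [0, 0, 0], "roll": 0, "gripper": 1}
    - {"slide": [0, 0, 0], "roll": 0, "gripper": 1}

```text
t: 6.95
eef_pos: [537.5, 8.2, 0.9]
ee_rot: [0.025, 0.703, -0.021, 0.711]
contact_force: [0.5, -0.3, -1.4]
width: 29.1
```

```bash
python3 - <<'E'
from h import *
st(); snap('wrist','w6');crop('w6',0,0,640,400,1.25,'w6c')
E
```

```text
t 6.95 tcp [537.5   8.2   0.9] x [ 0.012  0.005 -1.   ] jaw ang 86.3 F [ 0.5  -0.28 -1.44] M [-0.01 -0.03 -0.03] w 29.1 q [-0.32  0.56  0.31  1.99 -0.29  0.62  1.69]
(500, 800, 3)
```

View pics/w6c.png

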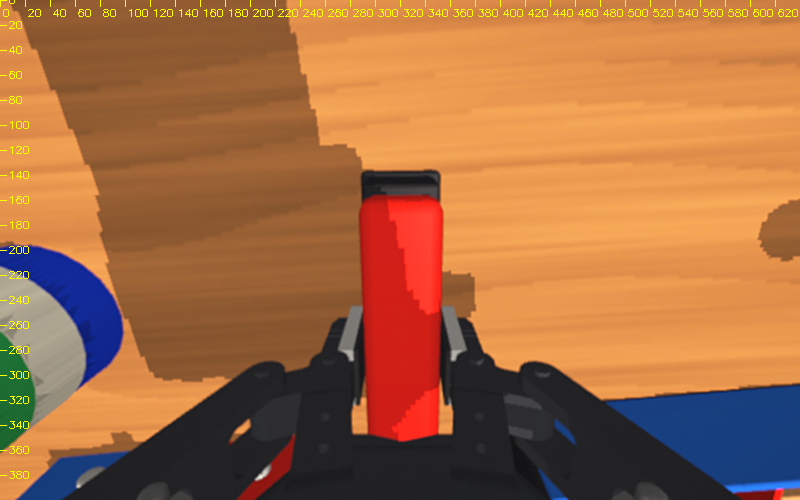

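View pics/w5c.png

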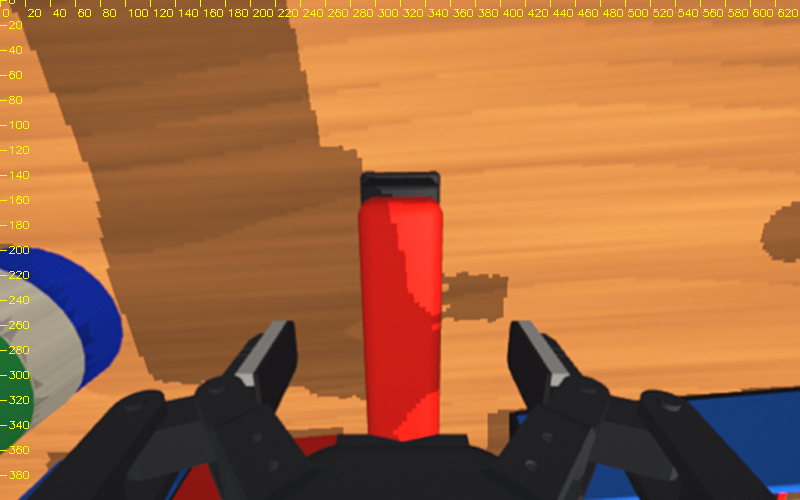

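servo_tool:
  plan:
    - {"slide": [0, 0, 0.03], "roll": 0, "gripper": 1}
    - {"slide": [0, 0, 0.05], "roll": 0, "gripper": 1}
    - {"slide": [0, 0, 0.05], "roll": 0, "gripper": 1}
    - {"slide": [0, 0.02, 0.02], "roll": 0, "gripper": 1}
    - {"slide": [-0.008, 0.04, 0], "roll": 1, "gripper": 1}
    - {"slide": [-0.01, 0.055, 0], "roll": 1, "gripper": 1}
    - {"slide": [-0.01, 0.055, 0], "roll": 1, "gripper": 1}
    - {"slide": [-0.01, 0.055, 0], "roll": 1, "gripper": 1}
    - {"slide": [-0.01, 0.055, 0], "roll": 1, "gripper": 1}
    - {"slide": [-0.006, 0.04, 0], "roll": 0, "gripper": 1}
    - {"slide": [0, 0, 0], "roll": 0, "gripper": 1}
    - {"slide": [0, 0, 0], "roll": 0, "gripper": 1}

```text
t: 8.5
eef_pos: [477.1, 336.0, 153.5]
ee_rot: [-0.007, 0.704, 0.009, 0.71]
contact_force: [-0.1, -0.0, -2.1]
width: 29.0
```

```bash
python3 - <<'E'
from h import *
st(); snap('wrist','w7');crop('w7',0,0,640,400,1.25,'w7c');snap('side','s7');crop('s7',80,80,280,230,4,'s7c')
E
```

```text
t 8.5 tcp [477.1 336.  153.5] x [ 0.007  0.004 -1.   ] jaw ang 91.3 F [-0.05 -0.   -2.13] M [-0.05 -0.01  0.01] w 29.0 q [-0.87  0.4   0.26  1.78 -0.12  0.97  1.03]
(500, 800, 3)
(600, 800, 3)
```

View pics/w7c.png

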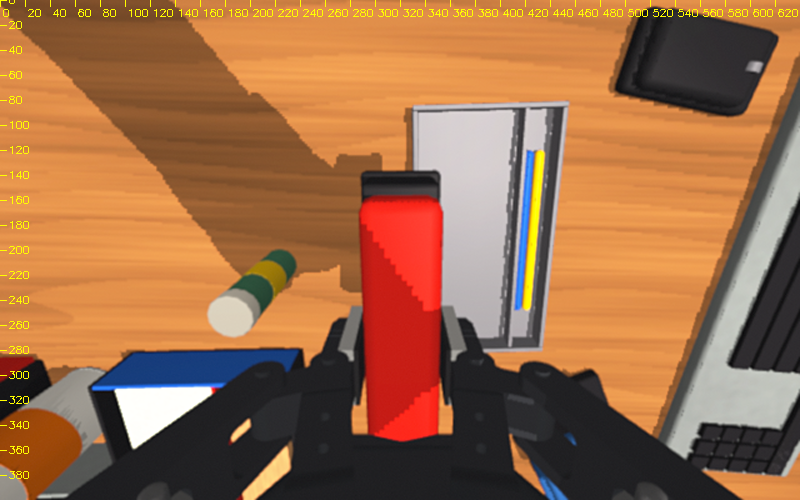

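View pics/s7c.png

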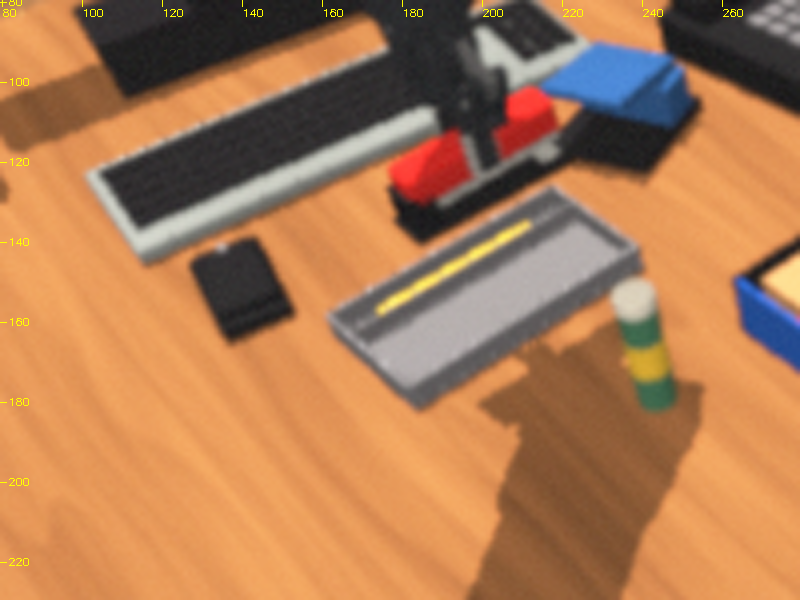

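```bash
python3 - <<'E'
from h import *
W=load('w7');w=lambda x,y:(x/1.25-.5,y/1.25-.5)
A,B,C=[atz(W,w(*p),25) for p in [(414,106),(568,102),(543,350)]]
print(A,B,C, np.linalg.norm(A-B),np.linalg.norm(B-C), 'yaw',np.degrees(np.arctan2(*(C-B)[[1,0]])),np.degrees(np.arctan2(*(B-A)[[1,0]]))-90)
x=(C-B)/np.linalg.norm(C-B); y=np.array([-x[1],x[0],0])
ctr=(A+C)/2; print('ctr',ctr,'wide',ctr-14*y)
print('div near/far',atz(W,w(520,108),15),atz(W,w(508,345),15))
st()
E
```

```text
[375.95029308 343.58075953  25.        ] [370.62500616 460.85996562  25.        ] [587.3669786  472.56300164  25.        ] 117.40004625767702 217.05769663977037 yaw 3.0906983872306992 2.5998387889742673
ctr [481.65863584 408.07188059  25.        ] wide [482.41346972 394.09224447  25.        ]
div near/far [374.80222635 427.85310846  15.        ] [588.81027473 442.3613382   15.        ]
t 8.6 tcp [477.2 335.9 153.6] x [ 0.007  0.004 -1.   ] jaw ang 91.3 F [ 0.29 -0.32 -1.95] M [-0.02  0.02  0.02] w 29.3 q [-0.87  0.4   0.26  1.78 -0.12  0.97  1.03]
```

servo_tool:
  plan:
    - {"slide": [0.002, 0.03, 0], "roll": 1, "gripper": 1}
    - {"slide": [0.002, 0.024, 0], "roll": 0, "gripper": 1}
    - {"slide": [0, 0, -0.02], "roll": 0, "gripper": 1}
    - {"slide": [0, 0, -0.04], "roll": 0, "gripper": 1}
    - {"slide": [0, 0, -0.03], "roll": 0, "gripper": 1}
    - {"slide": [0, 0, -0.01], "roll": 0, "gripper": 1}
    - {"slide": [0, 0, 0], "roll": 0, "gripper": 1}
    - {"slide": [0, 0, 0], "roll": 0, "gripper": 1}

```text
t: 9.6
eef_pos: [486.4, 384.6, 54.3]
ee_rot: [-0.008, 0.703, 0.012, 0.711]
contact_force: [0.8, 0.4, -2.4]
width: 29.2
```

```bash
python3 - <<'E'
from h import *
st(); snap('wrist','w8');crop('w8',0,0,640,400,1.25,'w8c');
E
```

```text
t 9.6 tcp [486.4 384.6  54.3] x [ 0.011  0.006 -1.   ] jaw ang 91.7 F [ 0.8   0.44 -2.44] M [-0.06  0.03  0.06] w 29.2 q [-0.88  0.58  0.22  1.76 -0.16  0.81  1.01]
(500, 800, 3)
```

View pics/w8c.png

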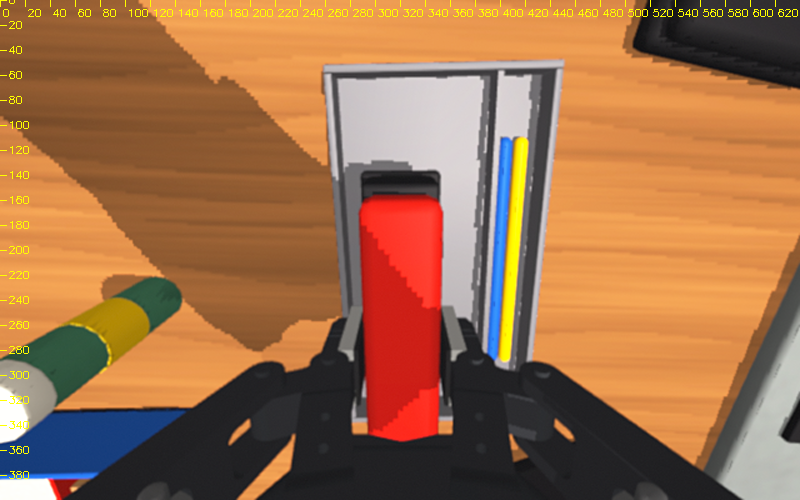

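```bash
python3 - <<'E'
from h import *
W=load('w8');w=lambda x,y:(x/1.25-.5,y/1.25-.5)
print([atz(W,w(*p),z).round(1) for p,z in [((324,68),25),((563,63),25),((338,78),4),((482,76),4),((478,250),4),((349,300),4)]])
E
```

```text
[array([377.2, 343.3,  25. ]), array([371.6, 461.2,  25. ]), array([378.6, 346.8,   4. ]), array([375.3, 426. ,   4. ]), array([475.5, 433.3,   4. ]), array([512.6, 350.5,   4. ])]
```

servo_tool:
  plan:
    - {"slide": [-0.004, 0.006, -0.015], "roll": 1, "gripper": 1}
    - {"slide": [0, 0, -0.02], "roll": 0, "gripper": 1}
    - {"slide": [0, 0, -0.008], "roll": 0, "gripper": 1}
    - {"slide": [0, 0, 0], "roll": 0, "gripper": 1}
    - {"slide": [0, 0, 0], "roll": 0, "gripper": 1}

```text
t: 10.28
eef_pos: [482.1, 391.5, 8.8]
ee_rot: [-0.015, 0.703, 0.019, 0.711]
contact_force: [-0.5, -0.6, -2.1]
width: 29.0
```

servo_tool:
  plan:
    - {"slide": [0, 0, -0.002], "roll": 0, "gripper": 1}
    - {"slide": [0, 0, -0.001], "roll": 0, "gripper": 1}
    - {"slide": [0, 0, 0], "roll": 0, "gripper": 1}

```text
t: 10.65
eef_pos: [482.6, 391.7, 6.5]
ee_rot: [-0.014, 0.702, 0.019, 0.711]
contact_force: [-0.7, 0.6, -2.0]
width: 29.2
```

servo_tool:
  plan:
    - {"slide": [0, 0, -0.0015], "roll": 0, "gripper": 1}
    - {"slide": [0, 0, 0], "roll": 0, "gripper": 1}

```text
t: 10.9
eef_pos: [482.7, 391.8, 5.1]
ee_rot: [-0.014, 0.702, 0.02, 0.712]
contact_force: [-0.1, 0.1, -1.4]
width: 29.3
```

servo_tool:
  plan:
    - {"slide": [0, 0, -0.001], "roll": 0, "gripper": 1}
    - {"slide": [0, 0, 0], "roll": 0, "gripper": 1}

```text
t: 11.15
eef_pos: [482.8, 392.0, 5.1]
ee_rot: [-0.014, 0.702, 0.02, 0.712]
contact_force: [-0.1, 0.3, -1.6]
width: 29.2
```

Touched down (no further descent). Release and rise.

servo_tool:
  plan:
    - {"slide": [0, 0, 0], "roll": 0, "gripper": 0}
    - {"slide": [0, 0, 0], "roll": 0, "gripper": 0}
    - {"slide": [0, 0, 0], "roll": 0, "gripper": 0}
    - {"slide": [0, 0, 0], "roll": 0, "gripper": 0}
    - {"slide": [0, 0, 0.01], "roll": 0, "gripper": 0}
    - {"slide": [0, 0, 0.03], "roll": 0, "gripper": 0}
    - {"slide": [0, 0, 0.04], "roll": 0, "gripper": 0}
    - {"slide": [0, 0, 0.03], "roll": 0, "gripper": 0}
    - {"slide": [0, 0, 0], "roll": 0, "gripper": 0}
    - {"slide": [0, 0, 0], "roll": 0, "gripper": 0}

```text
t: 12.4
eef_pos: [482.9, 391.8, 121.1]
ee_rot: [-0.014, 0.702, 0.02, 0.712]
contact_force: [0.1, -0.3, -0.7]
width: 85.5
```

```bash
python3 - <<'E'
from h import *
st(); snap('wrist','w9');crop('w9',0,0,640,400,1.25,'w9c');snap('side','s9');crop('s9',80,20,280,170,4,'s9c');snap('scene','c9');crop('c9',340,50,540,200,4,'c9c')
E
```

```text
t 12.4 tcp [482.9 391.8 121.1] x [ 0.014  0.009 -1.   ] jaw ang 92.7 F [ 0.11 -0.27 -0.72] M [-0.05  0.02 -0.04] w 85.5 q [-0.91  0.49  0.23  1.72 -0.13  0.93  0.99]
(500, 800, 3)
(600, 800, 3)
(600, 800, 3)
```

View pics/w9c.png

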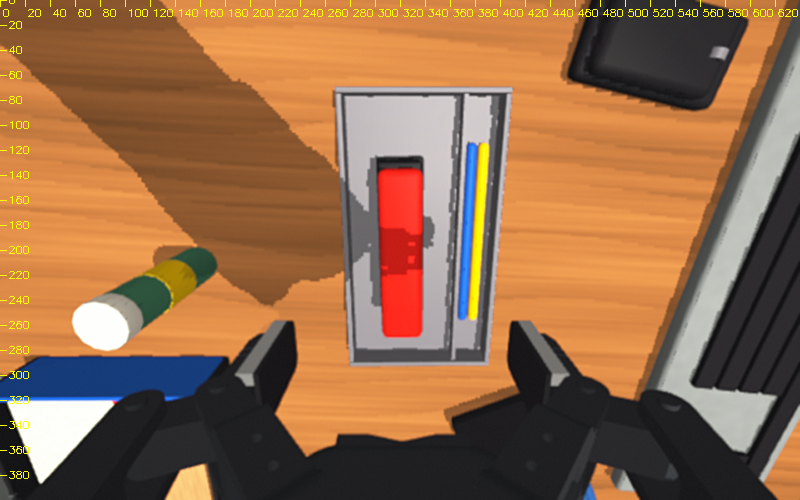

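View pics/s9c.png

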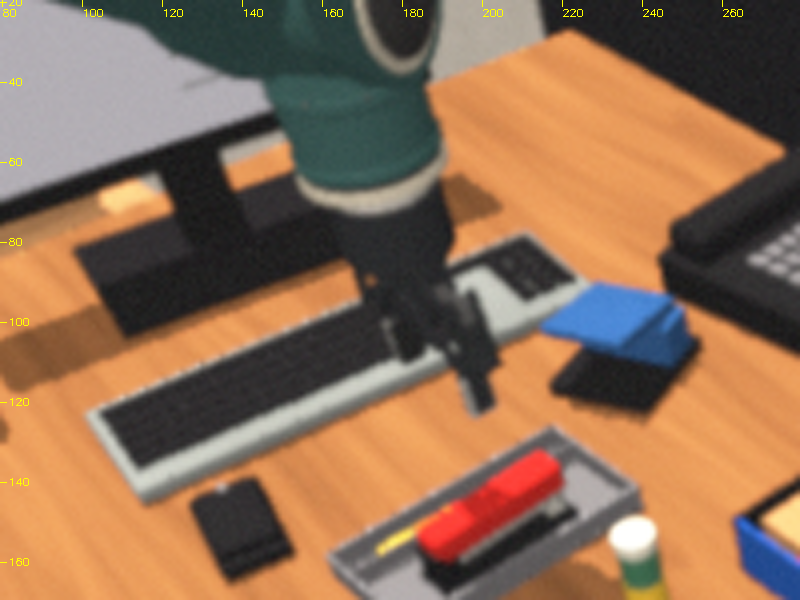

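View pics/c9c.png

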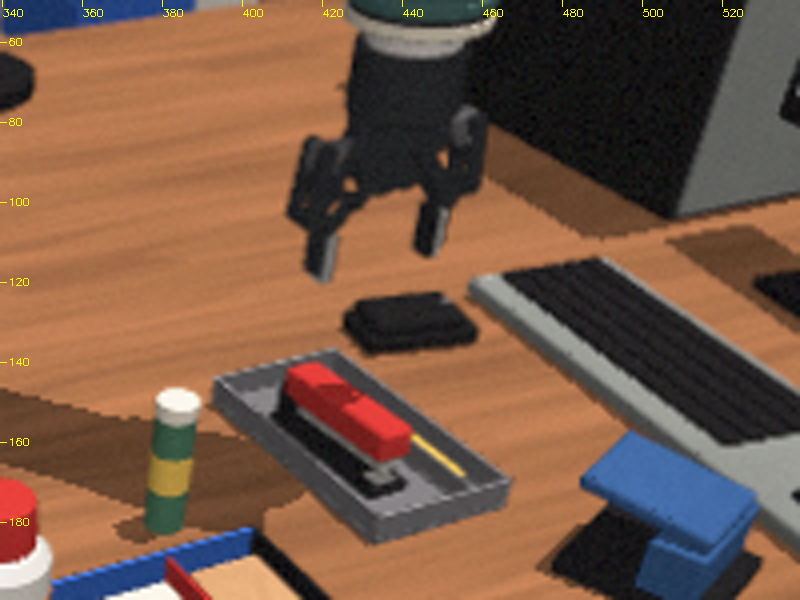

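```bash
python3 - <<'E'
from h import *
S=load('c9');D=load('s9');W=load('w9');o=bot.get_obs();T=o['eef_pos'];R=Ro.from_quat(o['ee_rot']).as_matrix()
c=lambda x,y:(340+x/4-.5,50+y/4-.5); d=lambda x,y:(80+x/4-.5,20+y/4-.5); w=lambda x,y:(x/1.25-.5,y/1.25-.5)
def loc(p): return (R.T@(p-T)).round(1)
# local: x along fingers(down), y jaw
print('tip -y', loc(tri([S,D],[c(320,280),d(480,412)])), loc(tri([S,W],[c(320,280),w(268,380)])))
print('elbow -y', loc(tri([S,W],[c(290,213),w(125,400)])), loc(tri([S,D],[c(290,213),d(497,362)])))
print('elbow top -y', loc(tri([S,W],[c(305,145),w(125,400)])))
print('+y elbow', loc(tri([S,W],[c(480,190),w(690,405)])))
# visual hull lines: lateral offset for ray at local x heights
for uv in [(125,395),(690,400),(200,390),(605,390),(240,380),(293,322)]:
  E=ray(W,w(*uv)); 
  print(uv,[loc(E[0]+E[1]*s)  for s in [(zz-E[0][2])/E[1][2] for zz in (T[2]+30,T[2]+60,T[2]+80,T[2]+100)]])
E
```

```text
tip -y [-42.3 -44.1  -3.4] [-51.  -53.6  11.6]
elbow -y [-94.3 -70.6 -13.3] [-102.9  -83.4    2.1]
elbow top -y [-127.5  -42.1  -41.3]
+y elbow [-84.7  84.8  -2.6]
(125, 395) [array([ -30.5, -127.7,   35.9]), array([ -60.6, -100.4,   12.1]), array([-80.7, -82.2,  -3.8]), array([-100.8,  -64. ,  -19.8])]
(690, 400) [array([-28.3, 136.2,  40.6]), array([-58.9, 107.4,  15.8]), array([-79.3,  88.1,  -0.8]), array([-99.7,  68.8, -17.4])]
(200, 390) [array([-30.3, -92.9,  33.6]), array([-60.4, -73.1,  10.2]), array([-80.6, -59.8,  -5.4]), array([-100.7,  -46.6,  -21. ])]
(605, 390) [array([-28.8,  95.2,  34.9]), array([-59.3,  75. ,  11.2]), array([-79.6,  61.6,  -4.5]), array([-99.9,  48.2, -20.3])]
(240, 380) [array([-30.2, -73.9,  28.3]), array([-60.4, -58. ,   6. ]), array([-80.5, -47.5,  -8.8]), array([-100.6,  -36.9,  -23.6])]
(293, 322) [array([-30.4, -46.9,  -1.3]), array([-60.5, -36.8, -17.3]), array([-80.6, -30.1, -27.9]), array([-100.7,  -23.4,  -38.5])]
```

```bash
python3 - <<'E'
from h import *
crop('c9',215,150,295,235,6,'c9b'); crop('s9',310,190,390,275,6,'s9b')
a=cv2.imread('pics/c9b.png');b=cv2.imread('pics/s9b.png');cv2.imwrite('pics/ab.png',cv2.resize(np.hstack([a,b]),(800,425)))
crop('w1',100,120,260,260,5,'w1b')
E
```

```text
(510, 480, 3)
(510, 480, 3)
(700, 800, 3)
```

View pics/c9b.png

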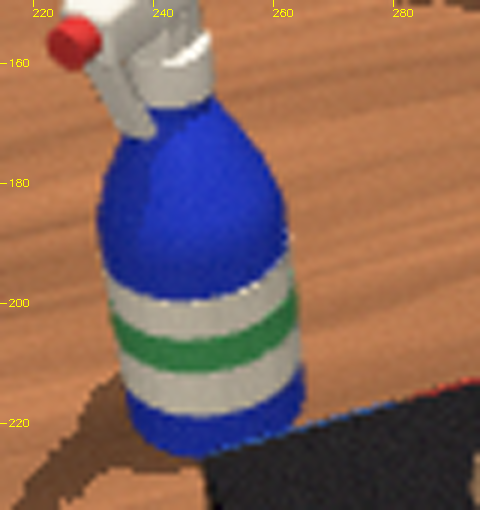

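View pics/s9b.png

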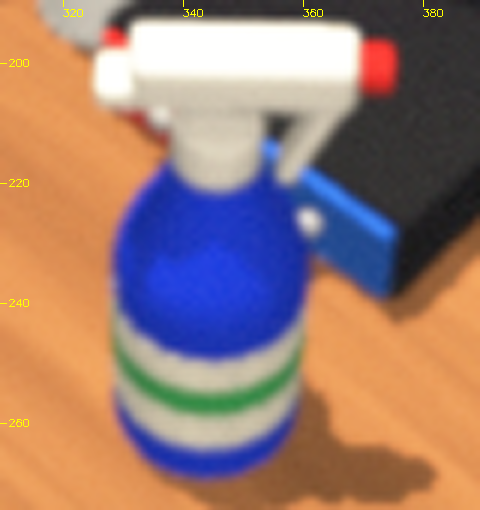

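View pics/w1b.png

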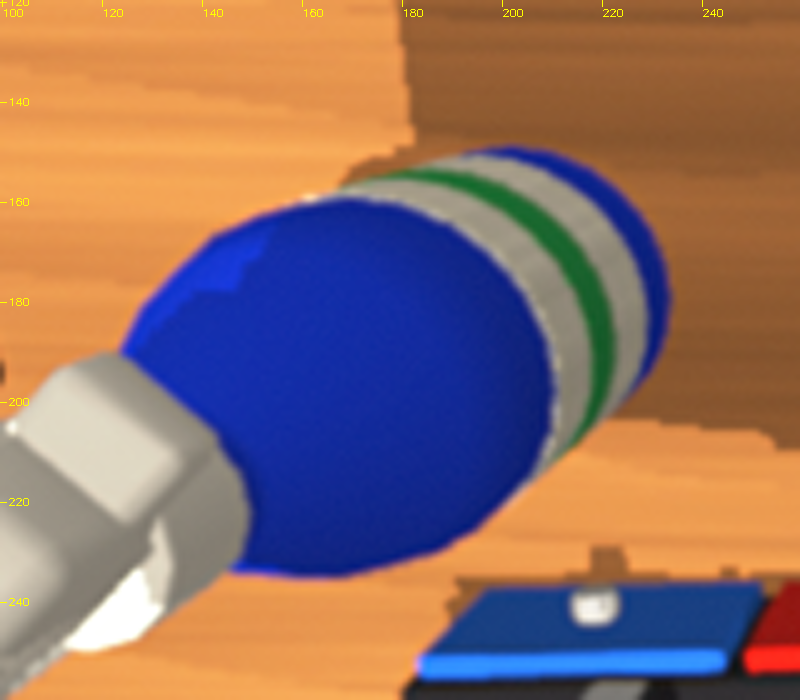

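```bash
cat >> h.py <<'E'
from scipy.optimize import least_squares
th=np.linspace(0,2*np.pi,361)
def fitcirc(fs_pts,z,r,x0):
    def res(p):
        C=np.c_[p[0]+r*np.cos(th),p[1]+r*np.sin(th),np.full(361,z)]; out=[]
        for f,pts in fs_pts:
            q=proj(f,C)
            for a in pts: 
                dd=np.hypot(*(q-a).T); out.append(dd.min())
        return out
    s=least_squares(res,x0,diff_step=1e-4); return s.x,np.round(s.fun,2)
E
python3 - <<'E'
from h import *
S=load('c9');D=load('s9');W=load('w1')
c=[(215+x/6-.5,150+y/6-.5) for x,y in [(130,412),(150,440),(195,457)]]
d=[(310+x/6-.5,190+y/6-.5) for x,y in [(120,420),(150,460),(207,477),(265,455),(297,420)]]
w=[(100+x/5-.5,120+y/5-.5) for x,y in [(520,148),(600,185),(650,240),(670,295),(655,350)]]
for n,L in [('S',[(S,c)]),('D',[(D,d)]),('W',[(W,w)]),('all',[(S,c),(D,d),(W,w)])]: print(n,*fitcirc(L,0,39,[526,-181]))
E
```

```text
S [ 529.21486862 -176.36401631] [0.13 0.15 0.14]
D [ 536.40387347 -175.44323262] [0.21 0.23 0.19 0.58 0.26]
W [ 537.04124703 -178.32510778] [0.35 0.66 0.22 1.   0.45]
all [ 536.62113346 -177.43704441] [0.34 1.45 1.74 0.25 0.23 0.27 1.31 0.49 0.22 1.26 0.68 0.33 0.88]
```

```bash
python3 - <<'E'
from h import *
S=load('c9');D=load('s9');W=load('w1')
for p in [(140,207),(184,197),(194,238),(149,250)]: print('S',atz(S,p,10).round(0))
for p in [(357,330),(395,287),(438,317),(397,367)]: print('D',atz(D,p,10).round(0))
for p in [(62,84),(124,245)]: print('W',atz(W,(p[0]/1.25,p[1]/1.25),0).round(0))
E
```

```text
S [ 396. -450.   10.]
S [ 394. -334.   10.]
S [ 572. -329.   10.]
S [ 575. -434.   10.]
D [ 415. -334.   10.]
D [ 555. -325.   10.]
D [ 566. -441.   10.]
D [ 417. -446.   10.]
W [ 401. -353.    0.]
W [ 565. -328.    0.]
```

servo_tool:
  plan:
    - {"slide": [0, -0.01, 0.05], "roll": 2, "gripper": 0}
    - {"slide": [0, -0.03, 0.05], "roll": 2, "gripper": 0}
    - {"slide": [0.01, -0.05, 0.03], "roll": 2, "gripper": 0}
    - {"slide": [0.01, -0.06, 0], "roll": 2, "gripper": 0}
    - {"slide": [0.01, -0.06, 0], "roll": 2, "gripper": 0}
    - {"slide": [0.01, -0.06, 0], "roll": 2, "gripper": 0}
    - {"slide": [0.01, -0.06, 0], "roll": 2, "gripper": 0}
    - {"slide": [0.01, -0.06, 0], "roll": 2, "gripper": 0}
    - {"slide": [0.01, -0.06, 0], "roll": 1, "gripper": 0}
    - {"slide": [0.01, -0.06, 0], "roll": 0, "gripper": 0}
    - {"slide": [0.01, -0.06, 0], "roll": 0, "gripper": 0}
    - {"slide": [0, 0, 0], "roll": 0, "gripper": 0}

```text
t: 14.05
eef_pos: [568.2, -196.5, 246.4]
ee_rot: [-0.124, 0.695, 0.127, 0.697]
contact_force: [-0.4, 0.8, -0.9]
width: 85.4
```

```bash
python3 -c "
from h import *
st()
D=load('s9')
print(atz(D,(458,237),0),atz(D,(598,292),0),atz(D,(480,330),0))"
```

```text
t 14.05 tcp [ 568.2 -196.5  246.4] x [ 0.002  0.005 -1.   ] jaw ang 110.5 F [-0.38  0.81 -0.91] M [ 0.05  0.05 -0.02] w 85.4 q [-0.1   0.37  0.51  1.64 -0.19  1.19  2.38]
[ 791.89376499 -346.95534413    0.        ] [ 897.76760555 -680.07728054    0.        ] [ 612.80448923 -524.07239267    0.        ]
```

servo_tool:
  plan:
    - {"slide": [0.005, -0.04, 0], "roll": 0, "gripper": 0}
    - {"slide": [0.006, -0.04, 0], "roll": 0, "gripper": 0}
    - {"slide": [0.005, -0.03, 0], "roll": 0, "gripper": 0}
    - {"slide": [0, 0, 0], "roll": 0, "gripper": 0}
    - {"slide": [0, 0, 0], "roll": 0, "gripper": 0}

```text
t: 14.68
eef_pos: [584.3, -306.4, 242.2]
ee_rot: [-0.124, 0.697, 0.13, 0.695]
contact_force: [0.5, 0.1, -0.2]
width: 85.2
```

```bash
python3 -c "
from h import *
st();snap('wrist','w10');crop('w10',0,0,640,400,1.25,'w10c')"
```

```text
t 14.675 tcp [ 584.3 -306.4  242.2] x [-0.004  0.008 -1.   ] jaw ang 110.6 F [ 0.54  0.12 -0.19] M [ 0.04 -0.04 -0.01] w 85.2 q [ 0.08  0.49  0.52  1.48 -0.26  1.24  2.56]
(500, 800, 3)
```

View pics/w10c.png

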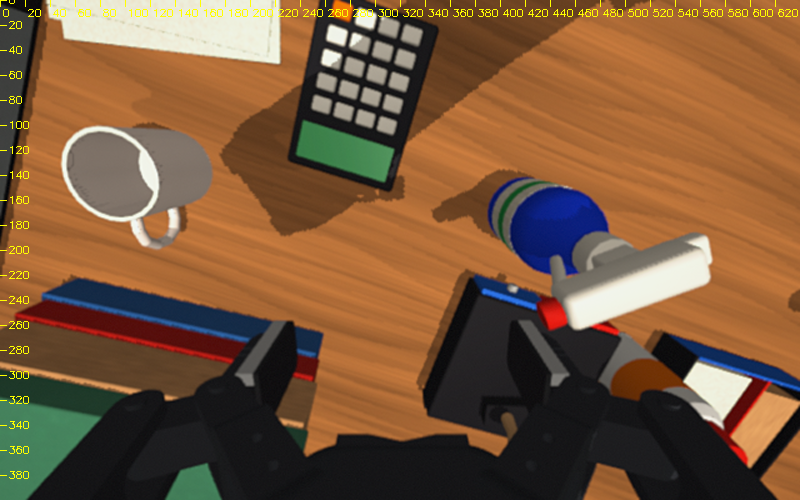

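```bash
python3 - <<'E'
from h import *
crop('w10',370,120,500,280,5,'w10b')
W=load('w10');w=lambda x,y:(x/1.25-.5,y/1.25-.5)
for p in [(322,338),(318,380),(60,280),(15,318)]: print(p,atz(W,w(*p),0).round(0))
for p in [(390,190),(435,30),(290,160)]: print('calc',atz(W,w(*p),0).round(0),atz(W,w(*p),20).round(0))
for p in [(479,273),(425,410)]: print('drawer z56',atz(W,w(*p),56).round(0))
S=load('c9');D=load('s9')
print('nozzle',tri([W,S,D],[w(547,313),(215+73/6-.5,150+40/6-.5),(310+385/6-.5,190+65/6-.5)]))
E
```

```text
(800, 650, 3)
(322, 338) [ 774. -343.    0.]
(318, 380) [ 836. -329.    0.]
(60, 280) [ 807. -660.    0.]
(15, 318) [ 878. -706.    0.]
calc [ 566. -326.    0.] [ 564. -326.   20.]
calc [ 402. -338.    0.] [ 407. -338.   20.]
calc [ 574. -440.    0.] [ 571. -435.   20.]
drawer z56 [ 607. -210.   56.]
drawer z56 [ 789. -199.   56.]
nozzle [ 573.03126577 -218.44119306  221.17602055]
```

View pics/w10b.png

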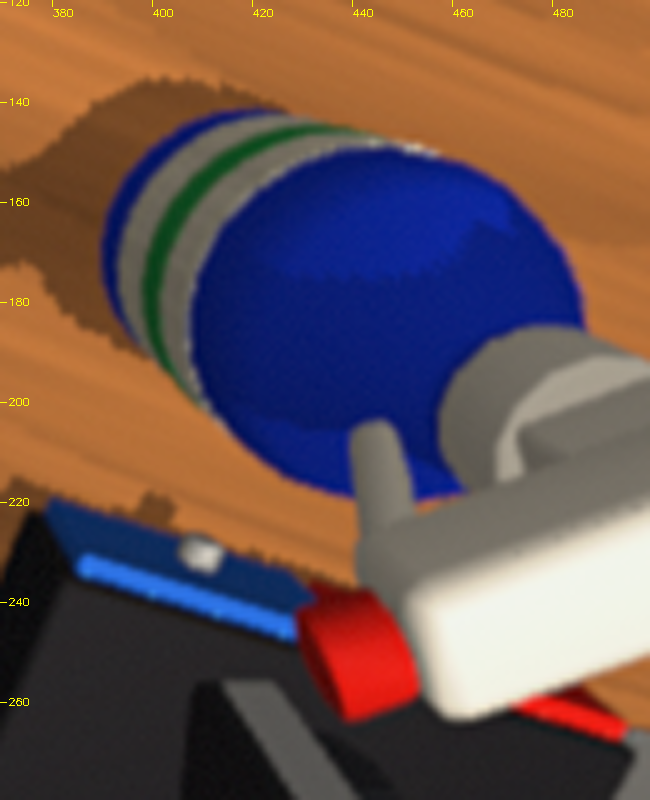

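```bash
python3 - <<'E'
from h import *
S=load('c9');D=load('s9');W=load('w1');V=load('w10')
d=[(310+x/6-.5,190+y/6-.5) for x,y in [(120,420),(150,460),(207,477),(265,455),(297,420)]]
w=[(100+x/5-.5,120+y/5-.5) for x,y in [(520,148),(600,185),(650,240),(670,295),(655,350)]]
v=[(370+x/5-.5,120+y/5-.5) for x,y in [(104,270),(103,230),(115,195),(145,155),(190,122),(240,110)]]
for n,L in [('V',[(V,v)]),('all',[(D,d),(W,w),(V,v)])]: print(n,*fitcirc(L,0,39,[526,-181]))
print(np.sqrt(1),atz(S,(215+195/6-.5,150+457/6-.5),0))
E
```

```text
V [ 536.14402547 -174.85500501] [0.41 0.29 0.2  0.1  0.15 0.12]
all [ 537.08251069 -176.31978698] [0.22 0.44 0.14 0.87 0.2  0.28 1.48 1.25 0.49 1.76 1.58 0.92 0.81 0.77
 0.22 0.23]
1.0 [ 563.8777866  -195.28636707    0.        ]
```

servo_tool:
  plan:
    - {"slide": [-0.02, 0.003, 0], "roll": -10, "gripper": 0}
    - {"slide": [-0.025, 0.004, 0], "roll": -10, "gripper": 0}
    - {"slide": [-0.025, 0.005, 0], "roll": -10, "gripper": 0}
    - {"slide": [-0.025, 0.005, 0], "roll": -10, "gripper": 0}
    - {"slide": [-0.025, 0.004, 0], "roll": -10, "gripper": 0}
    - {"slide": [-0.017, 0.003, 0], "roll": -10, "gripper": 0}
    - {"slide": [0, 0, 0], "roll": 0, "gripper": 0}
    - {"slide": [0, 0, 0], "roll": 0, "gripper": 0}

```text
t: 15.72
eef_pos: [445.7, -272.6, 241.6]
ee_rot: [0.249, 0.662, -0.238, 0.665]
contact_force: [0.0, 0.3, -0.0]
width: 85.6
```

```bash
python3 -c "
from h import *
st();snap('wrist','w11');crop('w11',0,0,640,400,1.25,'w11c');crop('w11',300,100,640,400,2.3,'w11b')"
```

```text
t 15.725 tcp [ 445.7 -272.6  241.6] x [ 0.009  0.012 -1.   ] jaw ang 49.7 F [ 0.04  0.26 -0.01] M [-0.01  0.05  0.01] w 85.6 q [-0.17  0.25  0.79  1.84 -0.21  1.13  1.56]
(500, 800, 3)
(690, 782, 3)
```

View pics/w11c.png

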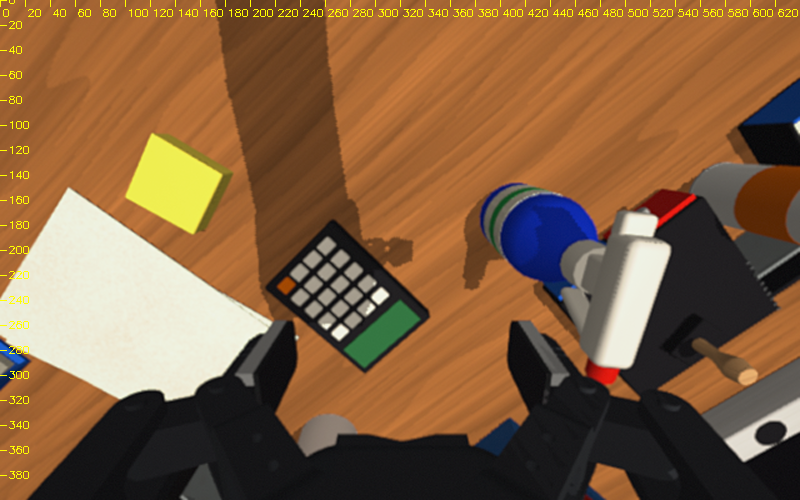

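servo_tool:
  plan:
    - {"slide": [0, -0.005, -0.02], "roll": 0, "gripper": 0}
    - {"slide": [0, -0.004, -0.05], "roll": 0, "gripper": 0}
    - {"slide": [0, 0, -0.05], "roll": 0, "gripper": 0}
    - {"slide": [0, 0, -0.05], "roll": 0, "gripper": 0}
    - {"slide": [0, 0, -0.04], "roll": 0, "gripper": 0}
    - {"slide": [0, 0, -0.02], "roll": 0, "gripper": 0}
    - {"slide": [0, 0, -0.01], "roll": 0, "gripper": 0}
    - {"slide": [0, 0, 0], "roll": 0, "gripper": 0}
    - {"slide": [0, 0, 0], "roll": 0, "gripper": 0}

```text
t: 16.9
eef_pos: [450.3, -282.1, -6.8]
ee_rot: [0.241, 0.665, -0.231, 0.668]
contact_force: [-0.0, 0.3, 0.3]
width: 85.5
```

```bash
python3 -c "
from h import *
st();snap('wrist','w12');crop('w12',0,0,640,400,1.25,'w12c');snap('scene','c12');snap('side','s12');crop('c12',130,120,290,240,5,'c12c');crop('s12',260,180,420,340,5,'s12c')"
```

```text
t 16.9 tcp [ 450.3 -282.1   -6.8] x [ 0.01   0.012 -1.   ] jaw ang 51.0 F [-0.03  0.25  0.28] M [-0.04  0.01  0.01] w 85.5 q [ 0.07  0.63  0.56  2.   -0.56  0.67  1.88]
(500, 800, 3)
(600, 800, 3)
(800, 800, 3)
```

View pics/w12c.png

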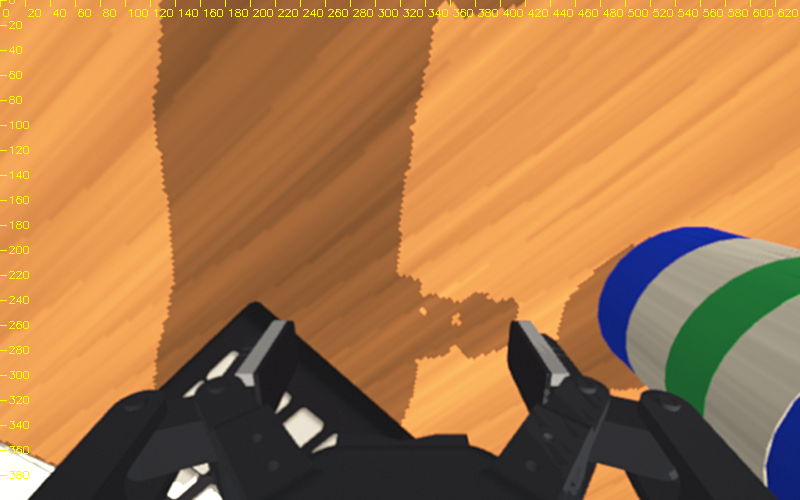

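View pics/c12c.png

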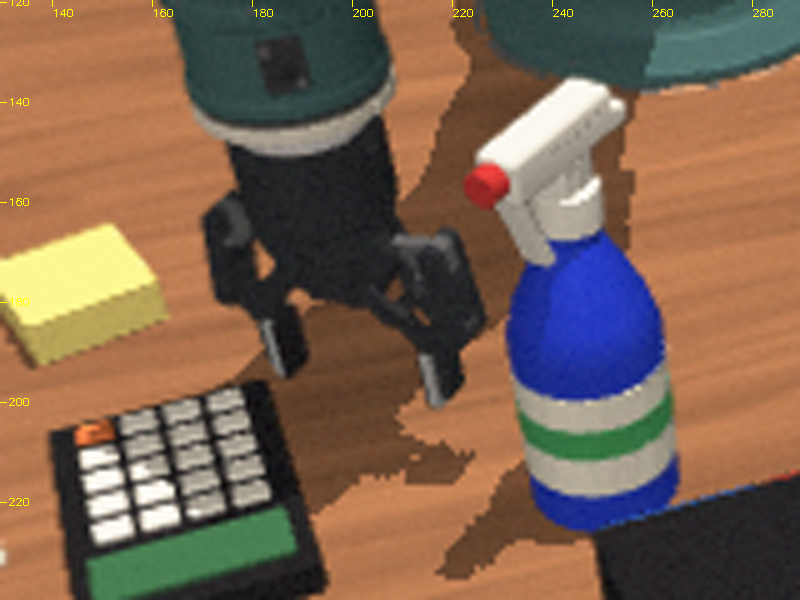

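View pics/s12c.png

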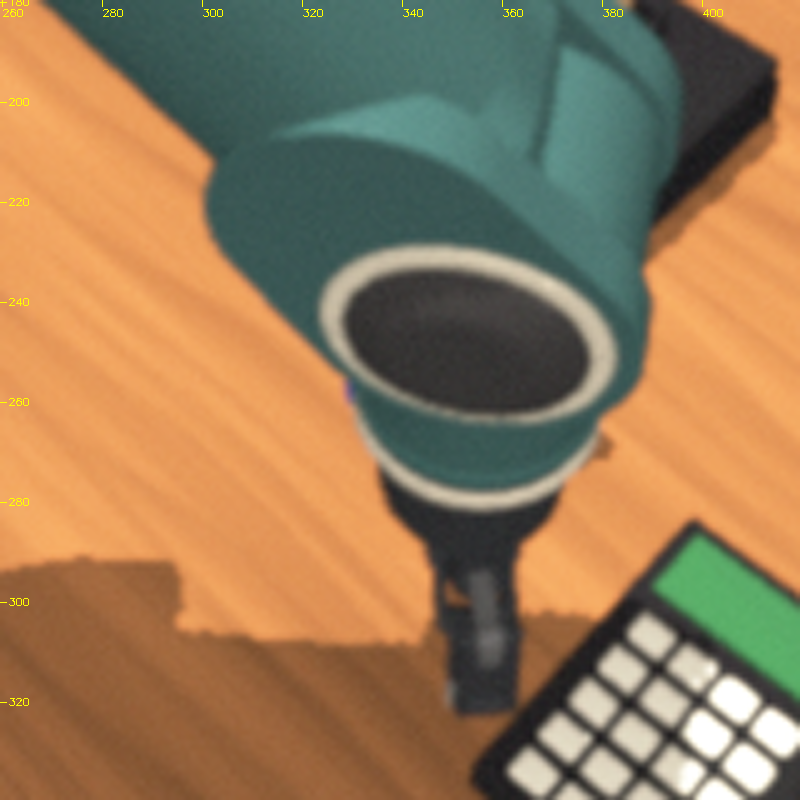

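servo_tool:
  plan:
    - {"slide": [-0.012, 0.008, 0], "roll": -6, "gripper": 0}
    - {"slide": [0, 0, -0.01], "roll": 0, "gripper": 0}
    - {"slide": [0, 0, -0.01], "roll": 0, "gripper": 0}
    - {"slide": [0, 0, 0], "roll": 0, "gripper": 0}
    - {"slide": [0, 0, 0], "roll": 0, "gripper": 0}

```text
t: 17.68
eef_pos: [440.0, -274.5, -27.0]
ee_rot: [0.275, 0.65, -0.264, 0.657]
contact_force: [0.4, -0.5, -0.3]
width: 85.6
```

```bash
python3 -c "
from h import *
st();snap('wrist','w13');crop('w13',0,0,640,400,1.25,'w13c')"
```

```text
t 17.675 tcp [ 440.  -274.5  -27. ] x [ 0.014  0.01  -1.   ] jaw ang 45.2 F [ 0.44 -0.5  -0.27] M [-0.04  0.05 -0.03] w 85.6 q [ 0.07  0.65  0.55  2.04 -0.61  0.61  1.83]
(500, 800, 3)
```

View pics/w13c.png

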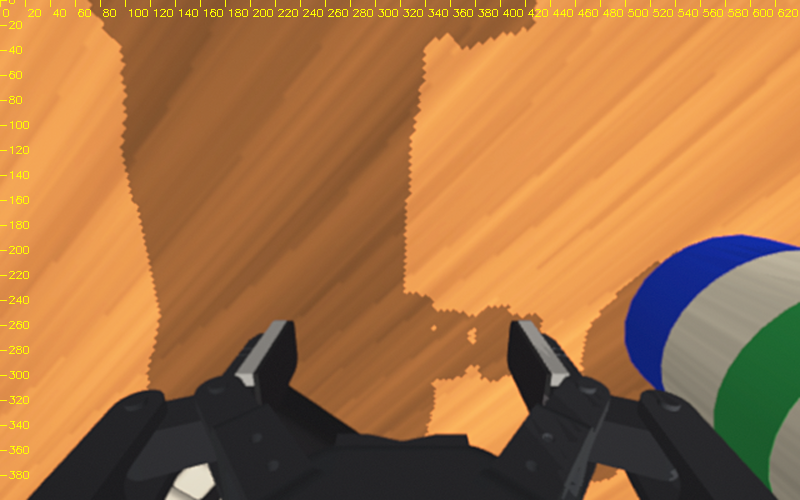

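servo_tool:
  plan:
    - {"slide": [0, 0, -0.006], "roll": 0, "gripper": 0}
    - {"slide": [0, 0, -0.003], "roll": 0, "gripper": 0}
    - {"slide": [0, 0, 0], "roll": 0, "gripper": 0}
    - {"slide": [0, 0, 0], "roll": 0, "gripper": 0}

```text
t: 18.23
eef_pos: [440.1, -274.6, -36.4]
ee_rot: [0.275, 0.65, -0.264, 0.657]
contact_force: [-0.6, -0.4, 0.8]
width: 85.4
```

servo_tool:
  plan:
    - {"slide": [0, 0, -0.0015], "roll": 0, "gripper": 0}
    - {"slide": [0, 0, -0.001], "roll": 0, "gripper": 0}
    - {"slide": [0, 0, 0], "roll": 0, "gripper": 0}

```text
t: 18.6
eef_pos: [440.2, -274.6, -39.0]
ee_rot: [0.275, 0.65, -0.264, 0.657]
contact_force: [-0.3, 1.3, -0.5]
width: 85.7
```

servo_tool:
  plan:
    - {"slide": [0, 0, -0.001], "roll": 0, "gripper": 0}
    - {"slide": [0, 0, 0], "roll": 0, "gripper": 0}

```text
t: 18.85
eef_pos: [440.3, -274.6, -40.0]
ee_rot: [0.275, 0.65, -0.264, 0.657]
contact_force: [0.2, 0.1, -0.2]
width: 85.0
```

servo_tool:
  plan:
    - {"slide": [0, 0, -0.001], "roll": 0, "gripper": 0}
    - {"slide": [0, 0, 0], "roll": 0, "gripper": 0}

```text
t: 19.1
eef_pos: [440.3, -274.6, -41.1]
ee_rot: [0.275, 0.65, -0.264, 0.657]
contact_force: [0.5, 0.7, 0.7]
width: 85.3
```

servo_tool:
  plan:
    - {"slide": [0, 0, -0.0015], "roll": 0, "gripper": 0}
    - {"slide": [0, 0, 0], "roll": 0, "gripper": 0}

```text
t: 19.35
eef_pos: [440.4, -274.7, -41.5]
ee_rot: [0.275, 0.65, -0.264, 0.657]
contact_force: [-2.8, 2.3, 5.8]
width: 85.1
```

```bash
python3 -c "
from h import *
st();snap('scene','c14');crop('c14',130,120,290,240,5,'c14c')"
```

```text
t 19.35 tcp [ 440.4 -274.7  -41.5] x [ 0.016  0.01  -1.   ] jaw ang 45.2 F [-2.82  2.3   5.81] M [ 0.4   0.74 -0.17] w 85.1 q [ 0.09  0.67  0.53  2.04 -0.64  0.59  1.85]
(600, 800, 3)
```

View pics/c14c.png

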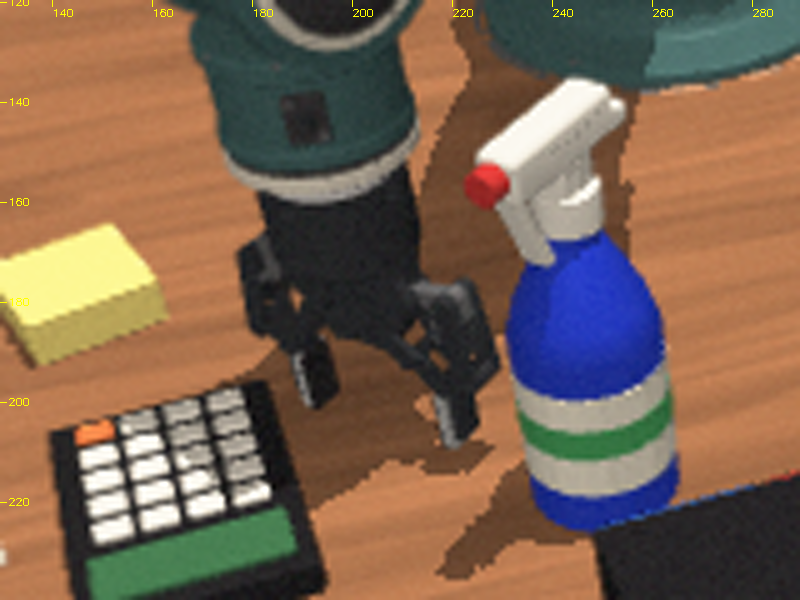

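```bash
python3 - <<'E'
from h import *
S=load('c14');o=bot.get_obs();T=o['eef_pos'];R=Ro.from_quat(o['ee_rot']).as_matrix()
def inpl(uv,perp):
    c,d=ray(S,uv); n=R[:,2]; s=(n@(T-c)+perp)/(n@d); P=c+d*s; return (R.T@(P-T)).round(1),P.round(1)
c=lambda x,y:(130+x/5-.5,120+y/5-.5)
for n,p in dict(tip=(455,447),tipout=(470,437),elb=(497,355),elblow=(488,378),top=(470,283)).items():
    print(n,inpl(c(*p),0),inpl(c(*p),11),inpl(c(*p),-11))
E
```

```text
tip (array([-38.5,  39.4,  -0. ]), array([ 467.6, -247.2,   -2.4])) (array([-49.9,  49.4,  11. ]), array([ 482.2, -248. ,    9.2])) (array([-27.1,  29.4, -11. ]), array([ 452.9, -246.4,  -14. ]))
tipout (array([-49.2,  51.3,   0. ]), array([ 475.8, -238.8,    8.6])) (array([-60.4,  61.1,  11. ]), array([ 490.4, -239.8,   20. ])) (array([-38. ,  41.6, -11. ]), array([ 461.3, -237.9,   -2.8]))
elb (array([-112.9,   80.7,    0. ]), array([ 495.5, -218.7,   72.8])) (array([-123.,   90.,   11.]), array([ 509.7, -220. ,   83.1])) (array([-102.8,   71.4,  -11. ]), array([ 481.3, -217.4,   62.4]))
elblow (array([-95.4,  71.8,   0. ]), array([ 489.5, -224.8,   55.1])) (array([-105.8,   81.2,   11. ]), array([ 503.8, -226. ,   65.7])) (array([-84.9,  62.3, -11. ]), array([ 475.2, -223.6,   44.4]))
top (array([-155.9,   72.4,    0. ]), array([ 489.1, -225. ,  115.6])) (array([-165.3,   81.9,   11. ]), array([ 503.4, -226.1,  125.2])) (array([-146.5,   63. ,  -11. ]), array([ 474.8, -223.8,  106. ]))
```

servo_tool:
  plan:
    - {"slide": [0, 0, 0.001], "roll": 0, "gripper": 0}
    - {"slide": [0.004, 0.004, 0], "roll": 0, "gripper": 0}
    - {"slide": [0.004, 0.004, 0], "roll": 0, "gripper": 0}
    - {"slide": [0.002, 0.002, 0], "roll": 0, "gripper": 0}
    - {"slide": [0, 0, 0], "roll": 0, "gripper": 0}

```text
t: 20.02
eef_pos: [451.5, -263.6, -40.7]
ee_rot: [0.275, 0.65, -0.264, 0.657]
contact_force: [0.6, 0.5, -0.7]
width: 85.8
```

```bash
python3 -c "
from h import *
st();snap('scene','c15');crop('c15',130,120,290,240,5,'c15c')"
```

```text
t 20.025 tcp [ 451.5 -263.6  -40.7] x [ 0.016  0.01  -1.   ] jaw ang 45.2 F [ 0.56  0.49 -0.69] M [-0.    0.    0.01] w 85.8 q [ 0.06  0.68  0.53  2.03 -0.64  0.59  1.82]
(600, 800, 3)
```

View pics/c15c.png

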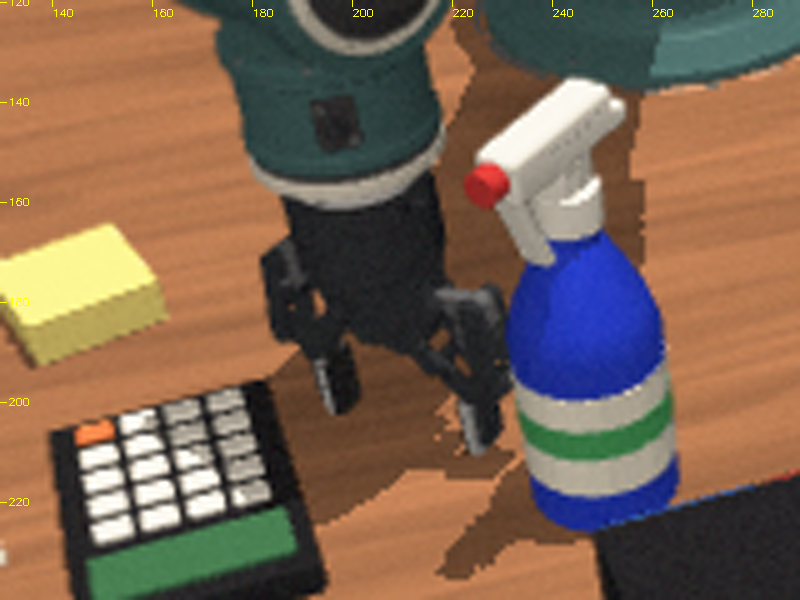

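servo_tool:
  plan:
    - {"slide": [0.0015, 0.0015, 0], "roll": 0, "gripper": 0}
    - {"slide": [0.0015, 0.0015, 0], "roll": 0, "gripper": 0}
    - {"slide": [0, 0, 0], "roll": 0, "gripper": 0}

```text
t: 20.45
eef_pos: [454.4, -260.7, -40.7]
ee_rot: [0.275, 0.65, -0.264, 0.657]
contact_force: [0.3, 0.4, 0.3]
width: 85.2
```

servo_tool:
  plan:
    - {"slide": [0.0012, 0.0012, 0], "roll": 0, "gripper": 0}

```text
t: 20.58
eef_pos: [455.5, -259.6, -40.7]
ee_rot: [0.275, 0.65, -0.264, 0.657]
contact_force: [-0.6, 0.7, -0.1]
width: 85.3
```

servo_tool:
  plan:
    - {"slide": [0.0012, 0.0012, 0], "roll": 0, "gripper": 0}

```text
t: 20.7
eef_pos: [456.8, -258.4, -40.7]
ee_rot: [0.275, 0.65, -0.264, 0.657]
contact_force: [0.8, -0.6, -0.9]
width: 85.6
```

servo_tool:
  plan:
    - {"slide": [0.0012, 0.0012, 0], "roll": 0, "gripper": 0}

```text
t: 20.82
eef_pos: [458.1, -257.1, -40.7]
ee_rot: [0.275, 0.65, -0.264, 0.657]
contact_force: [0.2, 0.1, 0.4]
width: 85.3
```

servo_tool:
  plan:
    - {"slide": [0.0012, 0.0012, 0], "roll": 0, "gripper": 0}

```text
t: 20.95
eef_pos: [459.1, -256.1, -40.6]
ee_rot: [0.275, 0.65, -0.264, 0.657]
contact_force: [-2.7, -2.3, 0.8]
width: 85.0
```

```bash
python3 -c "
from h import *
st();snap('scene','c16');crop('c16',130,120,290,240,5,'c16c')"
```

```text
t 20.95 tcp [ 459.1 -256.1  -40.6] x [ 0.015  0.01  -1.   ] jaw ang 45.1 F [-2.74 -2.25  0.77] M [-0.35  0.43  0.01] w 85.0 q [ 0.03  0.68  0.53  2.02 -0.64  0.6   1.8 ]
(600, 800, 3)
```

View pics/c16c.png

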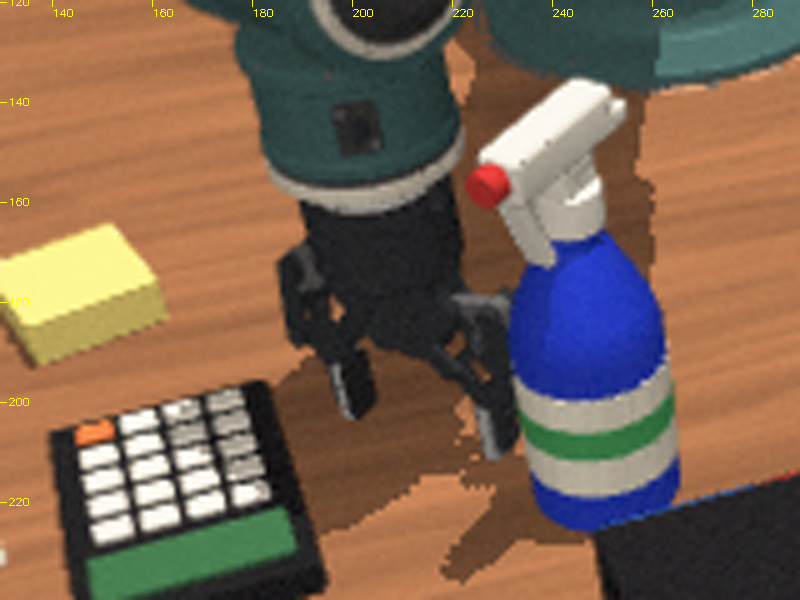

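servo_tool:
  plan:
    - {"slide": [0.0015, 0.0015, 0], "roll": 0, "gripper": 0}
    - {"slide": [0.0015, 0.0015, 0], "roll": 0, "gripper": 0}

```text
t: 21.25
eef_pos: [461.9, -253.4, -40.6]
ee_rot: [0.275, 0.65, -0.265, 0.657]
contact_force: [-2.4, -2.1, 0.9]
width: 85.5
```

```bash
python3 -c "
from h import *
st();st();snap('scene','c17');crop('c17',130,120,290,240,5,'c17c');st()
a=cv2.imread('pics/c16.png');b=cv2.imread('pics/c17.png')
a=a[125:230,225:275];b=b[125:230,225:275]
cv2.imwrite('pics/cmp.png',cv2.resize(np.hstack([a,b,cv2.absdiff(a,b)*2]),None,fx=5,fy=5,interpolation=cv2.INTER_CUBIC))"
```

```text
t 21.25 tcp [ 461.9 -253.4  -40.6] x [ 0.015  0.009 -1.   ] jaw ang 45.1 F [-2.4  -2.13  0.89] M [-0.43  0.41  0.02] w 85.5 q [ 0.03  0.68  0.54  2.02 -0.64  0.6   1.79]
t 21.25 tcp [ 461.9 -253.4  -40.6] x [ 0.015  0.009 -1.   ] jaw ang 45.1 F [-2.4  -2.13  0.89] M [-0.43  0.41  0.02] w 85.5 q [ 0.03  0.68  0.54  2.02 -0.64  0.6   1.79]
(600, 800, 3)
t 21.3 tcp [ 462.1 -253.1  -40.6] x [ 0.015  0.01  -1.   ] jaw ang 45.1 F [-2.91 -2.13  0.77] M [-0.37  0.38 -0.01] w 85.5 q [ 0.03  0.68  0.54  2.02 -0.64  0.6   1.79]
```

View pics/cmp.png

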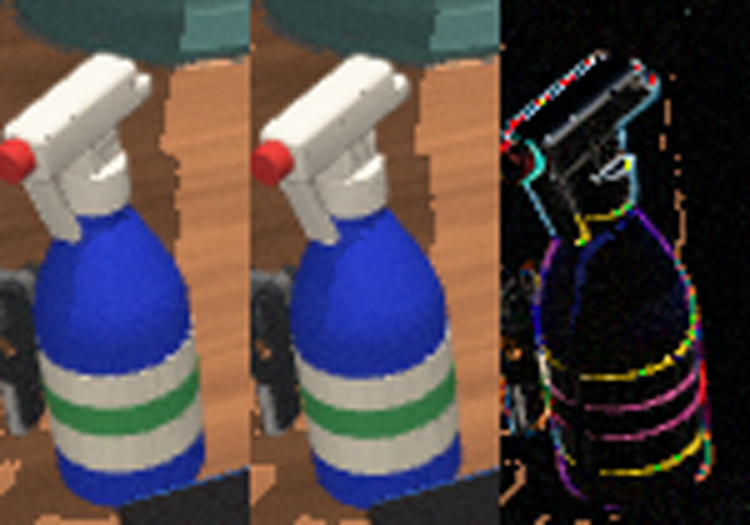

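servo_tool:
  plan:
    - {"slide": [0.002, 0.002, 0], "roll": 0, "gripper": 0}
    - {"slide": [0.002, 0.002, 0], "roll": 0, "gripper": 0}
    - {"slide": [0.002, 0.002, 0], "roll": 0, "gripper": 0}
    - {"slide": [0.002, 0.002, 0], "roll": 0, "gripper": 0}
    - {"slide": [0.002, 0.002, 0], "roll": 0, "gripper": 0}
    - {"slide": [0.002, 0.002, 0], "roll": 0, "gripper": 0}

```text
t: 22.05
eef_pos: [474.9, -240.3, -40.6]
ee_rot: [0.275, 0.65, -0.265, 0.657]
contact_force: [-3.0, -2.8, 1.1]
width: 85.5
```

```bash
python3 -c "
from h import *
st();snap('scene','c18');snap('wrist','w18');crop('c18',180,110,340,240,5,'c18c');crop('w18',0,0,640,400,1.25,'w18c')"
```

```text
t 22.05 tcp [ 474.9 -240.3  -40.6] x [ 0.015  0.01  -1.   ] jaw ang 45.1 F [-3.03 -2.83  1.14] M [-0.47  0.44  0.04] w 85.5 q [-0.01  0.69  0.54  2.01 -0.64  0.61  1.76]
(650, 800, 3)
(500, 800, 3)
```

View pics/c18c.png

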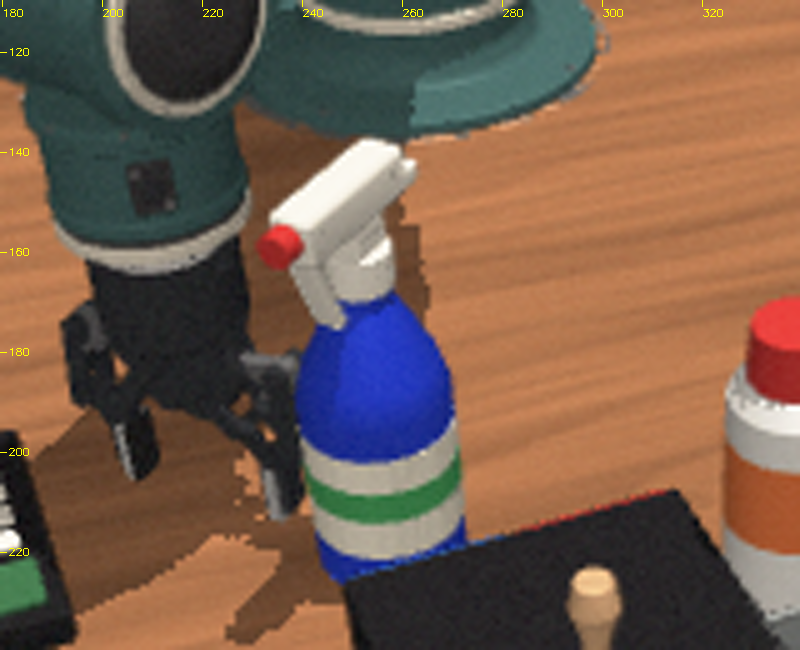

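View pics/w18c.png

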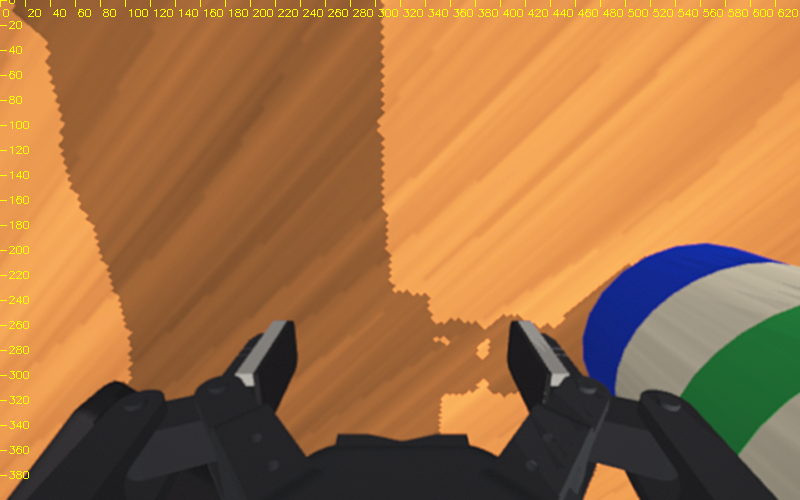

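servo_tool:
  plan:
    - {"slide": [0.002, 0.002, 0], "roll": 0, "gripper": 0}
    - {"slide": [0.002, 0.002, 0], "roll": 0, "gripper": 0}
    - {"slide": [0.002, 0.002, 0], "roll": 0, "gripper": 0}
    - {"slide": [0.002, 0.002, 0], "roll": 0, "gripper": 0}
    - {"slide": [0.002, 0.002, 0], "roll": 0, "gripper": 0}
    - {"slide": [0.002, 0.002, 0], "roll": 0, "gripper": 0}
    - {"slide": [0, 0, 0], "roll": 0, "gripper": 0}

```text
t: 23.02
eef_pos: [487.9, -227.3, -40.7]
ee_rot: [0.275, 0.65, -0.265, 0.657]
contact_force: [-2.2, -2.0, 0.7]
width: 85.2
```

servo_tool:
  plan:
    - {"slide": [-0.01, -0.01, 0.005], "roll": 0, "gripper": 0}
    - {"slide": [-0.01, -0.01, 0.01], "roll": 5, "gripper": 0}
    - {"slide": [0, -0.01, 0.01], "roll": 10, "gripper": 0}
    - {"slide": [0, -0.005, 0], "roll": 10, "gripper": 0}
    - {"slide": [0, -0.002, 0], "roll": 10, "gripper": 0}
    - {"slide": [0, 0, 0], "roll": 10, "gripper": 0}
    - {"slide": [0, 0, 0], "roll": 0, "gripper": 0}
    - {"slide": [0, 0, 0], "roll": 0, "gripper": 0}

```text
t: 24.02
eef_pos: [463.7, -269.0, -12.6]
ee_rot: [-0.001, 0.705, 0.013, 0.709]
contact_force: [-0.4, -0.7, 0.5]
width: 85.4
```

```bash
python3 -c "
from h import *
st();snap('wrist','w19');crop('w19',0,0,640,400,1.25,'w19c')"
```

```text
t 24.025 tcp [ 463.7 -269.   -12.6] x [ 0.005  0.017 -1.   ] jaw ang 91.1 F [-0.35 -0.71  0.54] M [-0.03 -0.03 -0.03] w 85.4 q [ 0.18  0.6   0.38  1.98 -0.39  0.63  2.41]
(500, 800, 3)
```

View pics/w19c.png

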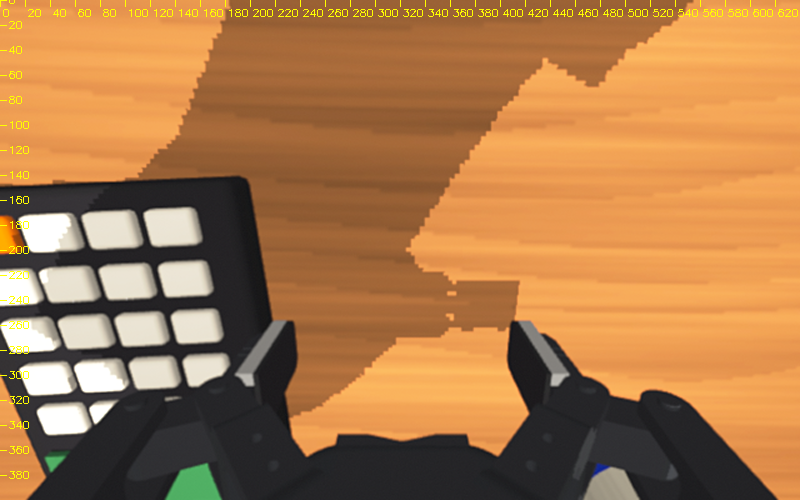

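servo_tool:
  plan:
    - {"slide": [0.03, 0.001, 0], "roll": 0, "gripper": 0}
    - {"slide": [0.04, 0.001, 0], "roll": 0, "gripper": 0}
    - {"slide": [0.025, 0, 0], "roll": 0, "gripper": 0}
    - {"slide": [0, 0, 0], "roll": 0, "gripper": 0}
    - {"slide": [0, 0, 0], "roll": 0, "gripper": 0}

```text
t: 24.7
eef_pos: [560.1, -266.4, -13.0]
ee_rot: [0.003, 0.706, 0.009, 0.708]
contact_force: [-0.1, -0.4, 0.2]
width: 85.5
```

```bash
python3 -c "
from h import *
st();snap('wrist','w20');crop('w20',320,120,640,400,2.4,'w20c');snap('side','s20');crop('s20',310,150,450,290,5,'s20c');snap('scene','c20');crop('c20',180,110,340,240,5,'c20c')"
```

```text
t 24.7 tcp [ 560.1 -266.4  -13. ] x [ 0.003  0.017 -1.   ] jaw ang 90.5 F [-0.12 -0.35  0.17] M [-0.04  0.07 -0.01] w 85.5 q [ 0.12  0.71  0.39  1.76 -0.4   0.75  2.3 ]
(672, 768, 3)
(700, 700, 3)
(650, 800, 3)
```

View pics/w20c.png

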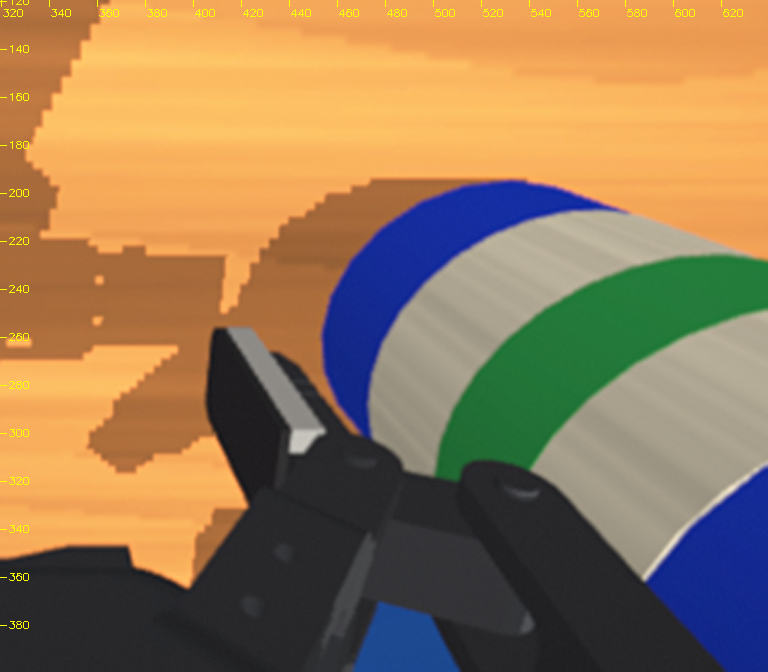

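View pics/s20c.png

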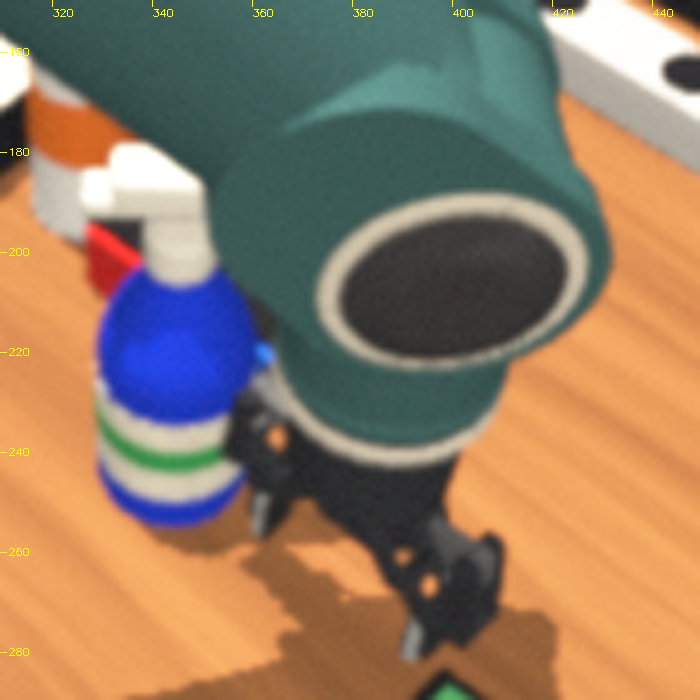

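View pics/c20c.png

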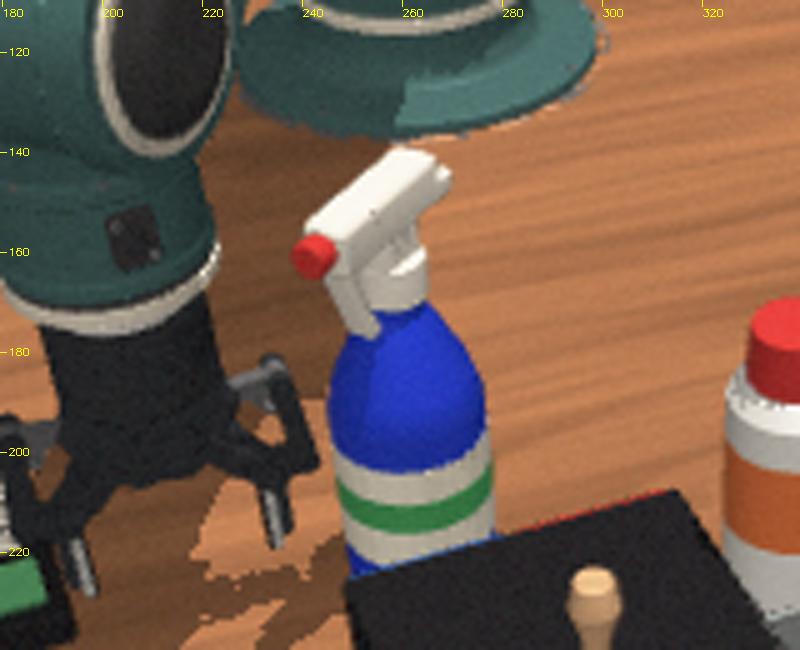

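```bash
python3 - <<'E'
from h import *
W=load('w20');D=load('s20')
w=[(320+x/2.4-.5,120+y/2.4-.5) for x,y in [(322,340),(330,300),(350,260),(390,215),(440,190),(510,180)]]
d=[(310+x/5-.5,150+y/5-.5) for x,y in [(100,475),(120,500),(150,520),(175,527),(215,515),(240,488)]]
for L in ([(W,w)],[(D,d)],[(W,w),(D,d)]): print(fitcirc(L,0,39,[566,-147]))
E
```

```text
(array([ 566.05460526, -146.36631906]), array([0.6 , 0.64, 0.09, 1.45, 0.35, 1.13]))
(array([ 567.10545512, -146.65480114]), array([0.18, 0.63, 0.11, 0.57, 0.06, 0.44]))
(array([ 566.09205716, -146.36255685]), array([0.57, 0.67, 0.15, 1.48, 0.4 , 1.07, 0.22, 0.99, 0.37, 0.41, 0.14,
       0.2 ]))
```

servo_tool:
  plan:
    - {"slide": [0.006, 0, -0.01], "roll": 0, "gripper": 0}
    - {"slide": [0, 0, -0.01], "roll": 0, "gripper": 0}
    - {"slide": [0, 0, -0.005], "roll": 0, "gripper": 0}
    - {"slide": [0, 0, 0], "roll": 0, "gripper": 0}
    - {"slide": [0, 0, 0], "roll": 0, "gripper": 0}

```text
t: 25.48
eef_pos: [565.5, -266.7, -39.9]
ee_rot: [0.004, 0.706, 0.009, 0.708]
contact_force: [0.7, 1.3, 0.5]
width: 85.2
```

servo_tool:
  plan:
    - {"slide": [0.0005, 0.003, 0], "roll": 0, "gripper": 0}
    - {"slide": [0, 0.003, 0], "roll": 0, "gripper": 0}
    - {"slide": [0, 0.002, 0], "roll": 0, "gripper": 0}
    - {"slide": [0, 0.002, 0], "roll": 0, "gripper": 0}
    - {"slide": [0, 0.003, 0], "roll": 0, "gripper": 0}
    - {"slide": [0, 0.003, 0], "roll": 0, "gripper": 0}
    - {"slide": [0, 0.003, 0], "roll": 0, "gripper": 0}
    - {"slide": [0, 0.003, 0], "roll": 0, "gripper": 0}
    - {"slide": [0, 0.003, 0], "roll": 0, "gripper": 0}

```text
t: 26.6
eef_pos: [566.2, -241.6, -39.0]
ee_rot: [0.003, 0.706, 0.007, 0.709]
contact_force: [0.1, -3.6, -0.4]
width: 85.2
```

```bash
python3 -c "
from h import *
st();snap('scene','c21');crop('c21',200,110,360,240,5,'c21c')"
```

```text
t 26.6 tcp [ 566.2 -241.6  -39. ] x [ 0.004  0.015 -1.   ] jaw ang 90.3 F [ 0.11 -3.56 -0.42] M [-0.47  0.02  0.01] w 85.2 q [ 0.09  0.75  0.37  1.78 -0.42  0.69  2.27]
(650, 800, 3)
```

View pics/c21c.png

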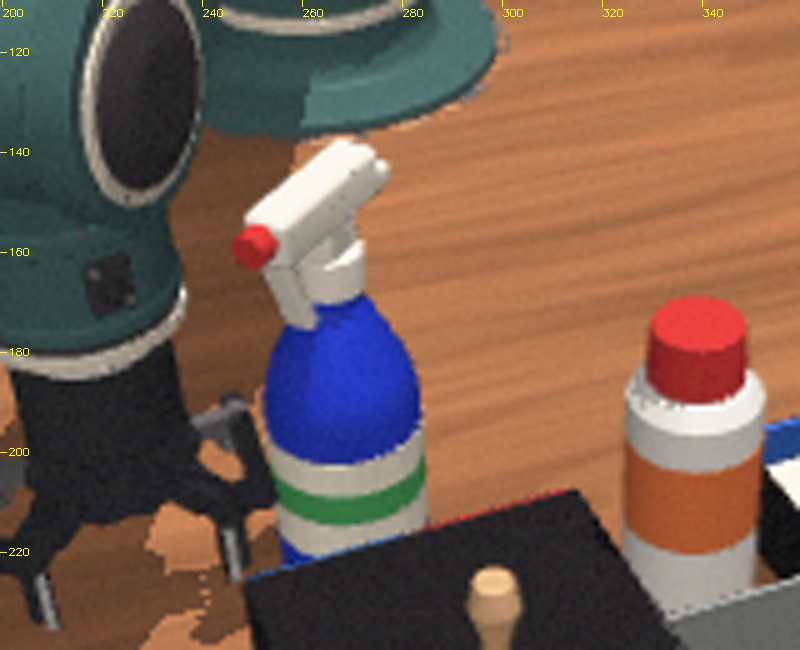

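servo_tool:
  plan:
    - {"slide": [0, 0.004, -0.001], "roll": 0, "gripper": 0}
    - {"slide": [0, 0.004, -0.0005], "roll": 0, "gripper": 0}
    - {"slide": [0, 0.004, 0], "roll": 0, "gripper": 0}
    - {"slide": [0, 0.004, 0], "roll": 0, "gripper": 0}
    - {"slide": [0, 0.004, 0], "roll": 0, "gripper": 0}
    - {"slide": [0, 0.004, 0], "roll": 0, "gripper": 0}
    - {"slide": [0, 0.004, 0], "roll": 0, "gripper": 0}
    - {"slide": [0, 0.004, 0], "roll": 0, "gripper": 0}
    - {"slide": [0, 0.004, 0], "roll": 0, "gripper": 0}
    - {"slide": [0, 0.004, 0], "roll": 0, "gripper": 0}
    - {"slide": [0, 0.004, 0], "roll": 0, "gripper": 0}
    - {"slide": [0, 0.004, 0], "roll": 0, "gripper": 0}

```text
t: 28.15
eef_pos: [566.8, -191.4, -39.9]
ee_rot: [0.003, 0.705, 0.007, 0.709]
contact_force: [0.8, -4.5, 1.6]
width: 85.3
```

```bash
python3 -c "
from h import *
st();snap('scene','c22');crop('c22',200,110,360,240,5,'c22c');snap('side','s22');crop('s22',260,150,400,290,5,'s22c')"
```

```text
t 28.15 tcp [ 566.8 -191.4  -39.9] x [ 0.006  0.014 -1.   ] jaw ang 90.3 F [ 0.81 -4.45  1.64] M [-0.61  0.02 -0.  ] w 85.3 q [ 0.    0.73  0.37  1.83 -0.43  0.66  2.2 ]
(650, 800, 3)
(700, 700, 3)
```

View pics/c22c.png

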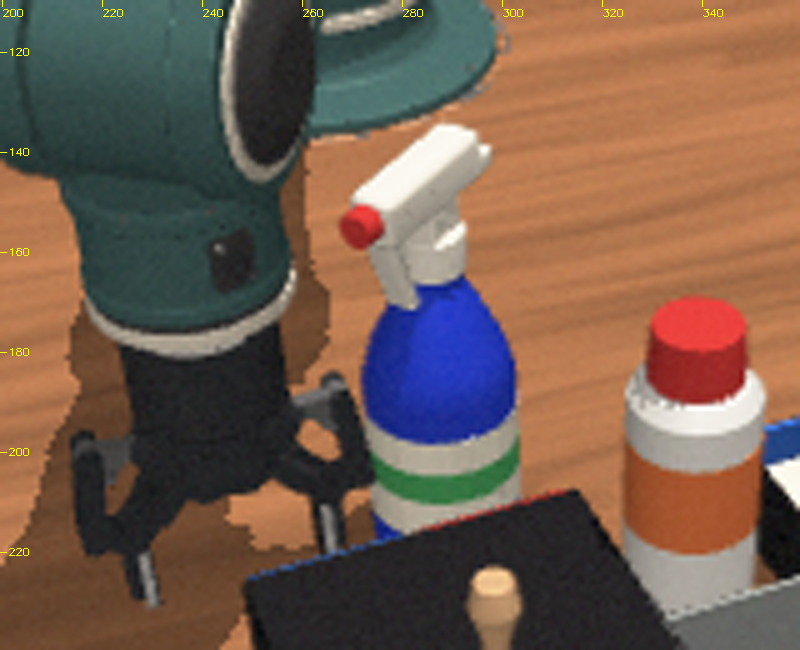

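View pics/s22c.png

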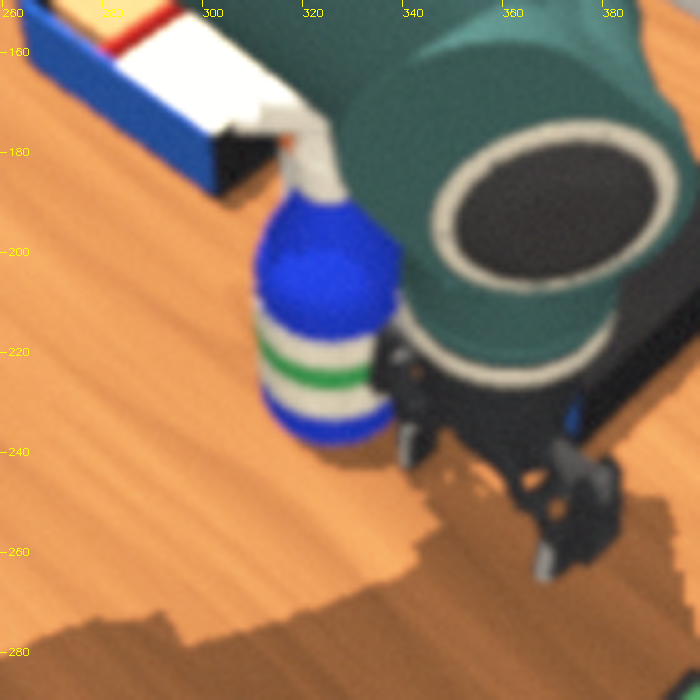

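servo_tool:
  plan:
    - {"slide": [0, 0.004, 0], "roll": 0, "gripper": 0}
    - {"slide": [0, 0.004, 0], "roll": 0, "gripper": 0}
    - {"slide": [0, 0.004, 0], "roll": 0, "gripper": 0}
    - {"slide": [0, 0.004, 0], "roll": 0, "gripper": 0}
    - {"slide": [0, 0.004, 0], "roll": 0, "gripper": 0}
    - {"slide": [0, 0.004, 0], "roll": 0, "gripper": 0}
    - {"slide": [0, 0.004, 0], "roll": 0, "gripper": 0}
    - {"slide": [0, 0.004, 0], "roll": 0, "gripper": 0}
    - {"slide": [0, 0.004, 0], "roll": 0, "gripper": 0}
    - {"slide": [0, 0.004, 0], "roll": 0, "gripper": 0}
    - {"slide": [0, 0.004, 0], "roll": 0, "gripper": 0}
    - {"slide": [0, 0.004, 0], "roll": 0, "gripper": 0}

```text
t: 29.75
eef_pos: [566.7, -139.9, -39.9]
ee_rot: [0.003, 0.705, 0.007, 0.709]
contact_force: [-0.7, -3.5, 1.8]
width: 85.5
```

```bash
python3 -c "
from h import *
st();snap('scene','c23');crop('c23',230,110,390,240,5,'c23c');snap('side','s23');crop('s23',230,130,370,270,5,'s23c')"
```

```text
t 29.75 tcp [ 566.7 -139.9  -39.9] x [ 0.006  0.014 -1.   ] jaw ang 90.3 F [-0.74 -3.5   1.8 ] M [-0.59  0.03 -0.04] w 85.5 q [-0.09  0.71  0.37  1.87 -0.43  0.64  2.13]
(650, 800, 3)
(700, 700, 3)
```

View pics/c23c.png

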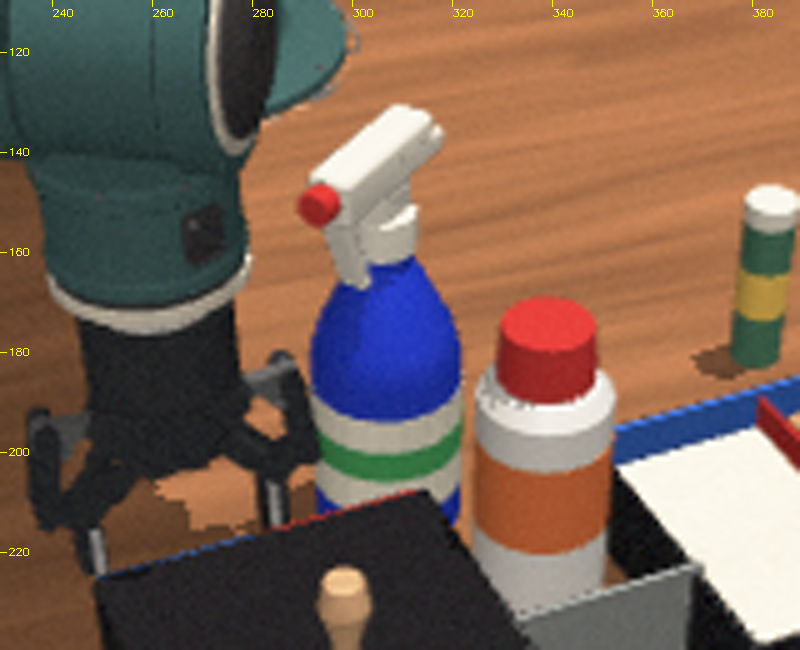

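View pics/s23c.png

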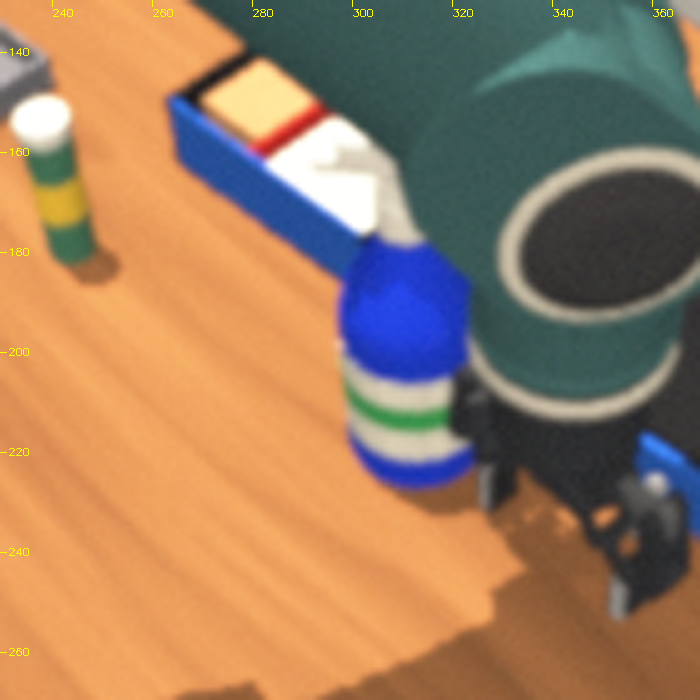

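servo_tool:
  plan:
    - {"slide": [0, 0.004, 0], "roll": 0, "gripper": 0}
    - {"slide": [0, 0.004, 0], "roll": 0, "gripper": 0}
    - {"slide": [0, 0.004, 0], "roll": 0, "gripper": 0}
    - {"slide": [0, 0.004, 0], "roll": 0, "gripper": 0}
    - {"slide": [0, 0.004, 0], "roll": 0, "gripper": 0}
    - {"slide": [0, 0.004, 0], "roll": 0, "gripper": 0}
    - {"slide": [0, 0.004, 0], "roll": 0, "gripper": 0}
    - {"slide": [0, 0.004, 0], "roll": 0, "gripper": 0}
    - {"slide": [0, 0.004, 0], "roll": 0, "gripper": 0}
    - {"slide": [0, 0.002, 0], "roll": 0, "gripper": 0}
    - {"slide": [0, 0, 0], "roll": 0, "gripper": 0}

```text
t: 31.22
eef_pos: [566.7, -98.8, -40.0]
ee_rot: [0.003, 0.705, 0.007, 0.709]
contact_force: [0.3, -2.5, 0.6]
width: 85.4
```

```bash
python3 -c "
from h import *
st();snap('side','s24');crop('s24',230,130,370,270,5,'s24c')"
```

```text
t 31.225 tcp [566.7 -98.8 -40. ] x [ 0.005  0.014 -1.   ] jaw ang 90.3 F [ 0.33 -2.53  0.58] M [-0.47 -0.04 -0.02] w 85.4 q [-0.16  0.7   0.37  1.89 -0.43  0.63  2.07]
(700, 700, 3)
```

View pics/s24c.png

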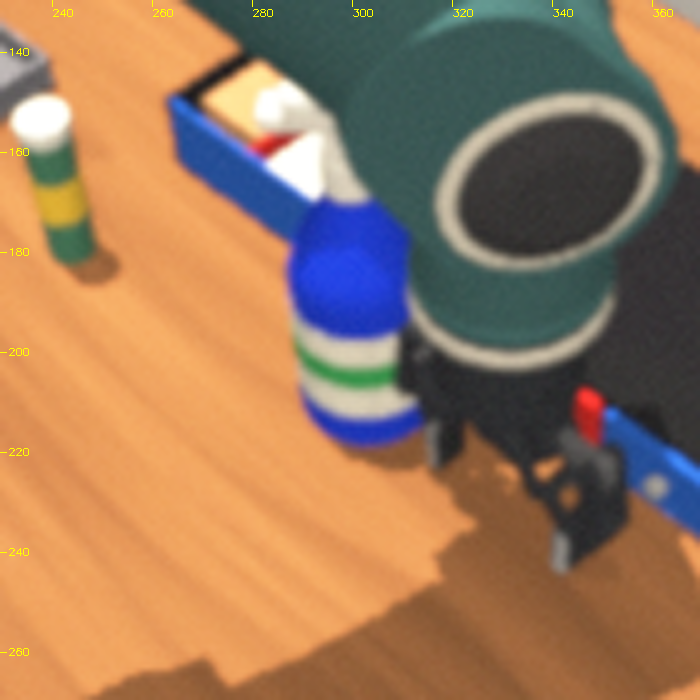

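```bash
python3 - <<'E'
from h import *
D=load('s24')
d=[(230+x/5-.5,130+y/5-.5) for x,y in [(303,405),(325,433),(360,444),(400,436)]]
print(fitcirc([(D,d)],0,39,[566,14]))
# organiser corners drawn from pose
f=load('side0')
E
```

```text
(array([568.22945712,  14.88095889]), array([0.2 , 0.11, 0.18, 0.13]))
```

servo_tool:
  plan:
    - {"slide": [0, -0.01, 0.003], "roll": 0, "gripper": 0}
    - {"slide": [-0.01, -0.02, 0.02], "roll": 0, "gripper": 0}
    - {"slide": [-0.04, 0.015, 0.02], "roll": -10, "gripper": 0}
    - {"slide": [-0.04, 0.025, 0.02], "roll": -10, "gripper": 0}
    - {"slide": [-0.03, 0.025, 0.02], "roll": -10, "gripper": 0}
    - {"slide": [-0.015, 0.03, 0.02], "roll": -10, "gripper": 0}
    - {"slide": [0, 0.03, 0], "roll": -10, "gripper": 0}
    - {"slide": [0, 0.02, 0], "roll": -10, "gripper": 0}
    - {"slide": [0, 0, 0], "roll": -10, "gripper": 0}
    - {"slide": [0, 0, 0], "roll": -10, "gripper": 0}
    - {"slide": [0, 0, 0], "roll": -7, "gripper": 0}
    - {"slide": [0, 0, 0], "roll": 0, "gripper": 0}

```text
t: 32.78
eef_pos: [427.3, 15.9, 66.5]
ee_rot: [0.502, 0.498, -0.491, 0.508]
contact_force: [-0.3, -0.7, 0.3]
width: 85.4
```

```bash
python3 -c "
from h import *
st();snap('wrist','w25');crop('w25',0,0,640,400,1.25,'w25c');snap('scene','c25');crop('c25',250,110,410,240,5,'c25c');snap('side','s25');crop('s25',230,130,390,270,5,'s25c')"
```

```text
t 32.775 tcp [427.3  15.9  66.5] x [ 0.02   0.001 -1.   ] jaw ang 0.8 F [-0.35 -0.68  0.28] M [ 0.04  0.04 -0.  ] w 85.4 q [-0.91  0.4   0.94  2.24 -0.51  0.7   0.4 ]
(500, 800, 3)
(650, 800, 3)
(700, 800, 3)
```

View pics/w25c.png

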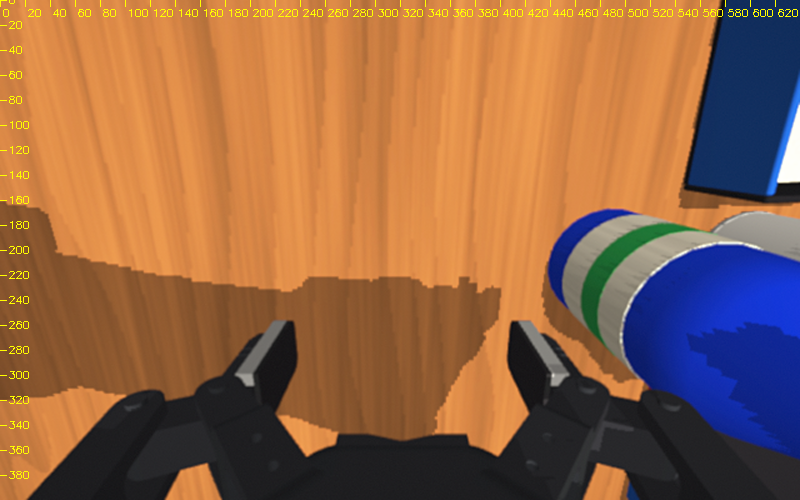

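View pics/c25c.png

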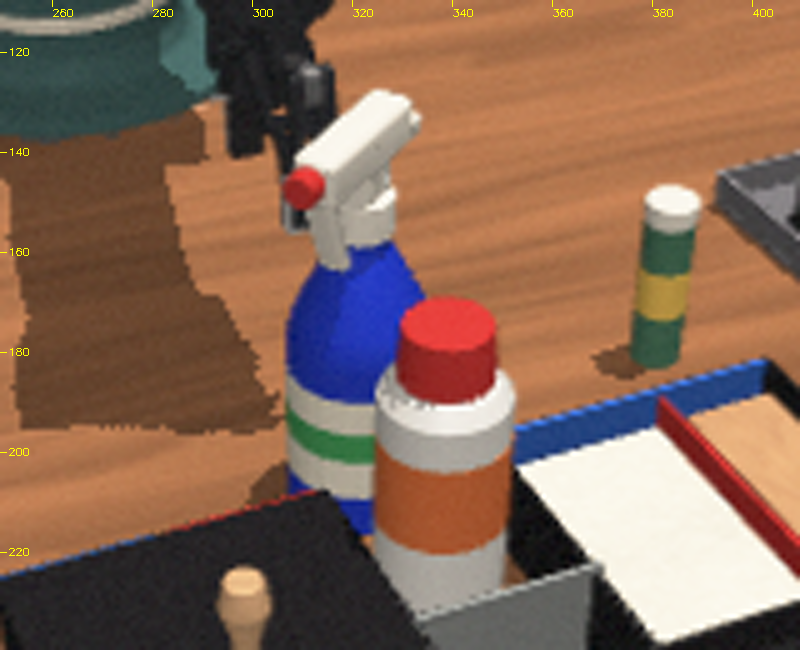

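View pics/s25c.png

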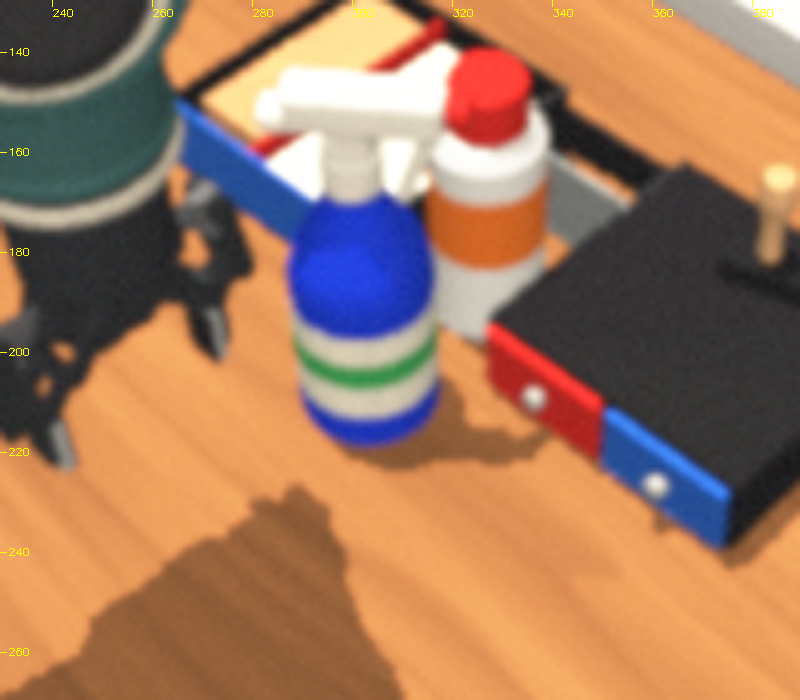

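```bash
python3 - <<'E'
from h import *
D=load('s25');S=load('c25');W=load('w25')
d=lambda x,y:(230+x/5-.5,130+y/5-.5); c=lambda x,y:(250+x/5-.5,110+y/5-.5); w=lambda x,y:(x/1.25-.5,y/1.25-.5)
for n,p,z in [('fl top',(489,322),56),('fl bot',(489,380),0),('fr top',(731,491),56),('fr bot',(723,549),0),('slip fl top',(176,97),56),('slip fl bot',(182,163),0),('drawer bl',(685,162),56)]:
    print('side',n,atz(D,d(*p),z).round(1))
for n,p in [('fl',(327,490)),('slip fr top',(513,463))]: print('scene',n,atz(S,c(*p),56).round(1))
for n,p,z in [('slip fr bot',(686,189),0),('slip fr top',(767,195),56)]: print('wrist',n,atz(W,w(*p),z).round(1))
P=[d(x,y) for x,y in [(303,405),(325,433),(360,445),(400,436),(430,410)]]
Q=[w(x,y) for x,y in [(548,272),(549,250),(560,230),(585,213),(610,208)]]
print(fitcirc([(D,P)],0,39,[566,14]),fitcirc([(W,Q)],0,39,[566,14]))
# can: body edges low and foot?
print('can cap', tri([S,D],[c(447,325),d(490,78)]))
E
```

```text
side fl top [616.8 -32.2  56. ]
side fl bot [620.6 -27.7   0. ]
side fr top [ 624.9 -198.2   56. ]
side fr bot [ 628.2 -196.3    0. ]
side slip fl top [607.8 231.2  56. ]
side slip fl bot [605.9 234.3   0. ]
side drawer bl [785.  -22.6  56. ]
scene fl [622.  -28.3  56. ]
scene slip fr top [636.3  68.1  56. ]
wrist slip fr bot [614.9  65.1   0. ]
wrist slip fr top [611.8  69.   56. ]
(array([567.80524711,  15.07224315]), array([0.36, 0.06, 0.34, 0.1 , 0.28])) (array([568.62817113,  14.16200138]), array([1.27, 0.68, 1.25, 0.38, 1.14]))
can cap [663.7106042   14.73594795 172.39694702]
```

servo_tool:
  plan:
    - {"slide": [0.006, -0.004, -0.02], "roll": 2, "gripper": 0}
    - {"slide": [0.006, -0.003, -0.03], "roll": 0, "gripper": 0}
    - {"slide": [0, 0, -0.025], "roll": 0, "gripper": 0}
    - {"slide": [0, 0, -0.01], "roll": 0, "gripper": 0}
    - {"slide": [0, 0, -0.005], "roll": 0, "gripper": 0}
    - {"slide": [0, 0, 0], "roll": 0, "gripper": 0}
    - {"slide": [0, 0, 0], "roll": 0, "gripper": 0}

```text
t: 33.8
eef_pos: [441.2, 8.8, -24.2]
ee_rot: [0.492, 0.51, -0.477, 0.52]
contact_force: [0.2, 0.5, 0.1]
width: 85.2
```

```bash
python3 -c "
from h import *
st()"
```

```text
t 33.8 tcp [441.2   8.8 -24.2] x [ 0.024  0.006 -1.   ] jaw ang 3.5 F [0.17 0.53 0.09] M [-0.    0.06 -0.02] w 85.2 q [-0.65  0.58  0.67  2.24 -0.75  0.53  0.67]
```

servo_tool:
  plan:
    - {"slide": [0, 0, -0.008], "roll": -0.5, "gripper": 0}
    - {"slide": [0, 0, -0.005], "roll": 0, "gripper": 0}
    - {"slide": [0, 0, -0.002], "roll": 0, "gripper": 0}
    - {"slide": [0, 0, 0], "roll": 0, "gripper": 0}

```text
t: 34.3
eef_pos: [441.6, 9.3, -39.6]
ee_rot: [0.494, 0.508, -0.479, 0.518]
contact_force: [-0.0, 1.0, 0.4]
width: 85.7
```

```bash
python3 - <<'E'
from h import *
S=load('c25');c=lambda x,y:(250+x/5-.5,110+y/5-.5)
D=load('s25');d=lambda x,y:(230+x/5-.5,130+y/5-.5)
for p in [(417,618),(598,568)]: print('scene div top z60',atz(S,c(*p),60).round(1))
for p in [(630,205),(552,152)]: print('side div top',atz(D,d(*p),60).round(1))
# can foot in scene: bottom hidden; in side: foot (480,338)
E
```

```text
scene div top z60 [728.5 -24.3  60. ]
scene div top z60 [727.7  69.4  60. ]
side div top [733.2 -27.   60. ]
side div top [732.6  34.7  60. ]
```

servo_tool:
  plan:
    - {"slide": [0.004, 0, -0.001], "roll": 0, "gripper": 0}
    - {"slide": [0.004, 0, 0], "roll": 0, "gripper": 0}
    - {"slide": [0.002, 0, 0], "roll": 0, "gripper": 0}
    - {"slide": [0, 0, 0], "roll": 0, "gripper": 0}

```text
t: 34.8
eef_pos: [452.7, 9.3, -40.5]
ee_rot: [0.494, 0.508, -0.479, 0.518]
contact_force: [0.4, -0.3, -0.9]
width: 85.0
```

servo_tool:
  plan:
    - {"slide": [0.002, 0.0001, 0], "roll": 0, "gripper": 0}
    - {"slide": [0.002, 0.0001, 0], "roll": 0, "gripper": 0}
    - {"slide": [0.0025, 0.0001, 0], "roll": 0, "gripper": 0}
    - {"slide": [0.0025, 0.0001, 0], "roll": 0, "gripper": 0}
    - {"slide": [0.0025, 0.0001, 0], "roll": 0, "gripper": 0}
    - {"slide": [0.0025, 0.0001, 0], "roll": 0, "gripper": 0}
    - {"slide": [0.0025, 0.0001, 0], "roll": 0, "gripper": 0}

```text
t: 35.67
eef_pos: [468.5, 9.9, -40.8]
ee_rot: [0.494, 0.509, -0.48, 0.517]
contact_force: [-4.6, -0.6, 2.2]
width: 85.6
```

```bash
python3 -c "
from h import *
st();snap('scene','c26');crop('c26',250,110,410,240,5,'c26c');snap('side','s26');crop('s26',230,130,390,270,5,'s26c')"
```

```text
t 35.675 tcp [468.5   9.9 -40.8] x [ 0.022  0.006 -1.   ] jaw ang 3.0 F [-4.65 -0.59  2.2 ] M [-0.03  0.59 -0.  ] w 85.6 q [-0.61  0.65  0.64  2.17 -0.79  0.54  0.68]
(650, 800, 3)
(700, 800, 3)
```

View pics/s26c.png

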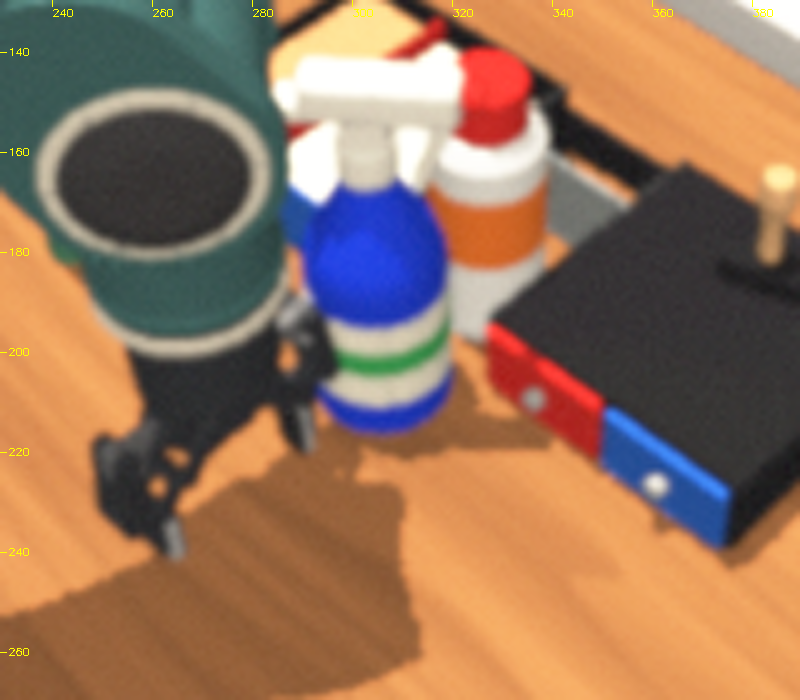

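View pics/c26c.png

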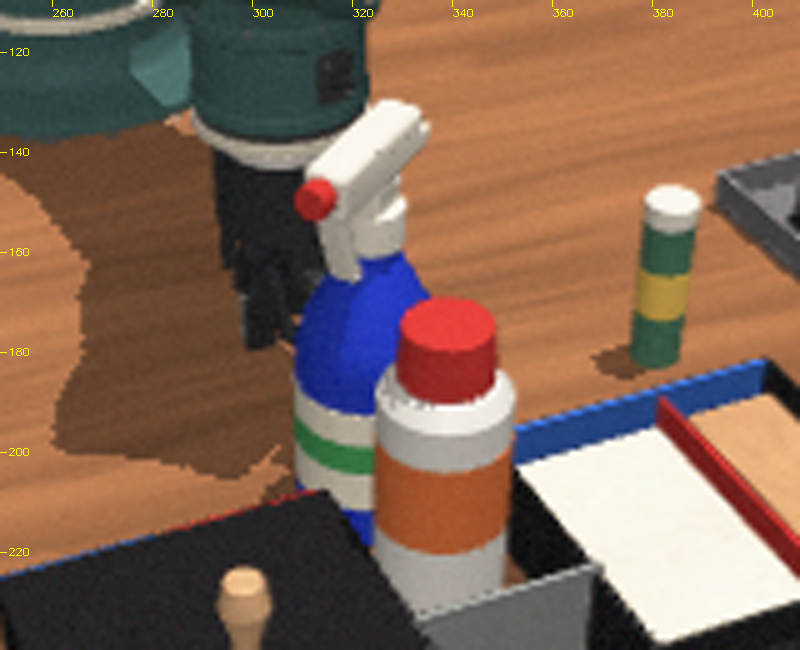

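servo_tool:
  plan:
    - {"slide": [0.002, 0.0001, 0.0003], "roll": 0, "gripper": 0}
    - {"slide": [0.002, 0.0001, 0], "roll": 0, "gripper": 0}
    - {"slide": [0.002, 0.0001, 0], "roll": 0, "gripper": 0}
    - {"slide": [0.002, 0.0001, 0], "roll": 0, "gripper": 0}
    - {"slide": [0.002, 0.0001, 0], "roll": 0, "gripper": 0}

```text
t: 36.4
eef_pos: [479.2, 10.6, -40.6]
ee_rot: [0.494, 0.509, -0.48, 0.517]
contact_force: [-3.2, 0.0, 0.5]
width: 85.6
```

servo_tool:
  plan:
    - {"slide": [0.0015, 0.0001, 0], "roll": 0, "gripper": 0}
    - {"slide": [0.0015, 0.0001, 0], "roll": 0, "gripper": 0}

```text
t: 36.65
eef_pos: [482.4, 10.8, -40.6]
ee_rot: [0.494, 0.509, -0.48, 0.517]
contact_force: [-4.3, -0.2, -0.3]
width: 85.4
```

```bash
python3 -c "
from h import *
st();snap('scene','c27');crop('c27',250,110,410,240,5,'c27c');snap('side','s27');crop('s27',230,130,390,270,5,'s27c')"
```

```text
t 36.65 tcp [482.4  10.8 -40.6] x [ 0.022  0.006 -1.   ] jaw ang 3.0 F [-4.26 -0.2  -0.32] M [-0.01  0.63  0.02] w 85.4 q [-0.61  0.66  0.64  2.14 -0.78  0.56  0.67]
(650, 800, 3)
(700, 800, 3)
```

View pics/s27c.png

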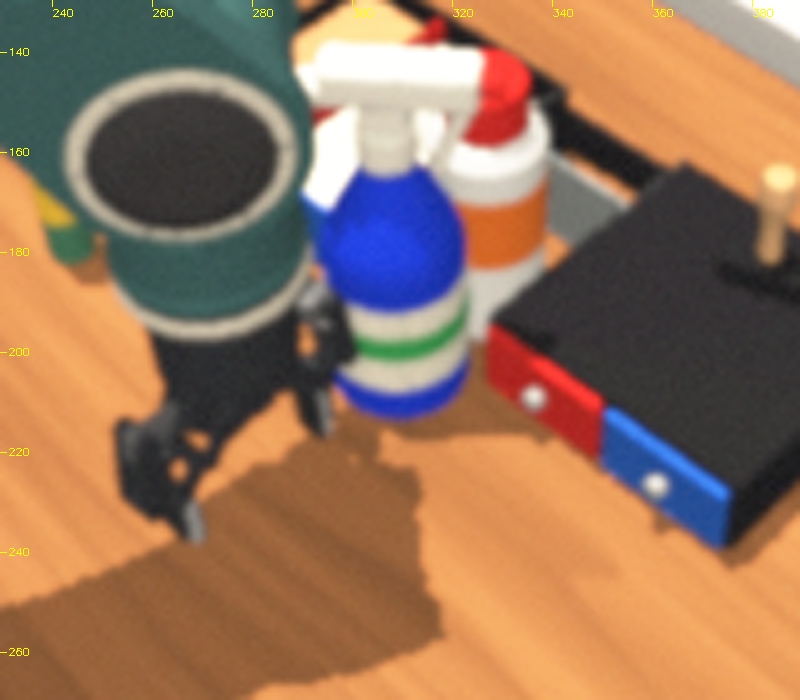

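View pics/c27c.png

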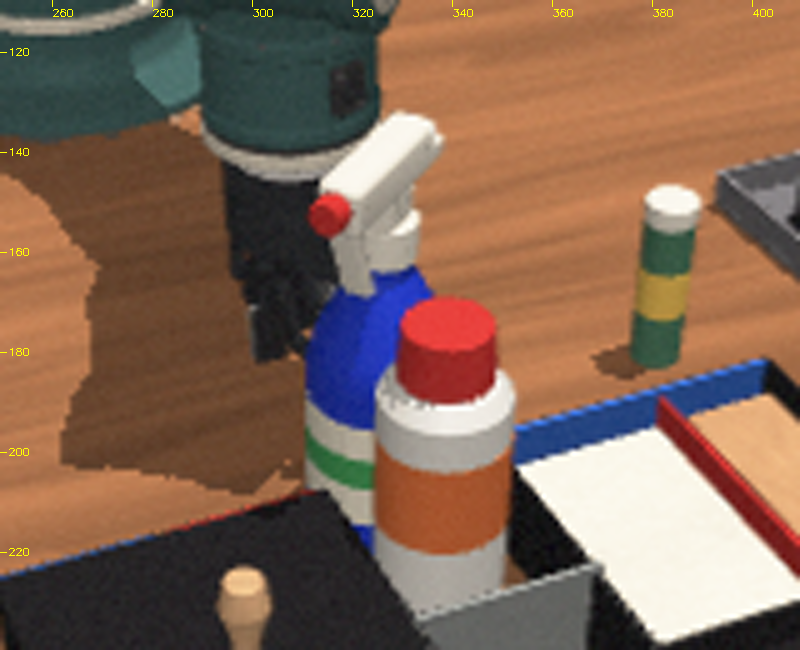

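```bash
python3 - <<'E'
from h import *
D=load('s27');d=lambda x,y:(230+x/5-.5,130+y/5-.5)
print(fitcirc([(D,[d(*p) for p in [(345,387),(365,406),(398,418),(432,412),(462,390)]])],0,39,[594,16]))
# can foot in side view: arc right-bottom
print(fitcirc([(D,[d(*p) for p in [(480,338)]]),(D,[d(547,270-0)]) ] if 0 else [(D,[d(*p) for p in [(470,333),(480,338),(492,335)]])],0,33,[662,15]))
E
```

```text
(array([595.93777406,  14.48781384]), array([0.22, 0.13, 0.4 , 0.08, 0.37]))
(array([665.59447744,  20.3130347 ]), array([0.25, 0.42, 0.2 ]))
```

servo_tool:
  plan:
    - {"slide": [0.0015, 0.0001, 0], "roll": 0, "gripper": 0}
    - {"slide": [0.0015, 0.0001, 0], "roll": 0, "gripper": 0}

```text
t: 37.0
eef_pos: [485.0, 11.0, -40.7]
ee_rot: [0.494, 0.509, -0.48, 0.517]
contact_force: [-7.1, 0.7, 2.5]
width: 85.2
```

servo_tool:
  plan:
    - {"slide": [0.0015, 0.0001, 0], "roll": 0, "gripper": 0}
    - {"slide": [0.0015, 0.0001, 0], "roll": 0, "gripper": 0}

```text
t: 37.25
eef_pos: [487.3, 11.2, -40.7]
ee_rot: [0.493, 0.509, -0.48, 0.516]
contact_force: [-7.2, -0.2, 4.7]
width: 85.5
```

servo_tool:
  plan:
    - {"slide": [0.0015, 0.0001, 0], "roll": 0, "gripper": 0}
    - {"slide": [0.0015, 0.0001, 0], "roll": 0, "gripper": 0}

```text
t: 37.5
eef_pos: [489.7, 11.3, -40.8]
ee_rot: [0.493, 0.51, -0.48, 0.516]
contact_force: [-7.0, -0.9, 3.0]
width: 85.2
```

```bash
python3 -c "
from h import *
st();snap('scene','c28');crop('c28',250,110,410,240,5,'c28c');snap('side','s28');crop('s28',230,130,390,270,5,'s28c')"
```

```text
t 37.5 tcp [489.7  11.3 -40.8] x [ 0.019  0.007 -1.   ] jaw ang 3.0 F [-7.03 -0.87  2.99] M [-0.07  0.86 -0.03] w 85.2 q [-0.61  0.67  0.65  2.12 -0.78  0.57  0.66]
(650, 800, 3)
(700, 800, 3)
```

View pics/s28c.png

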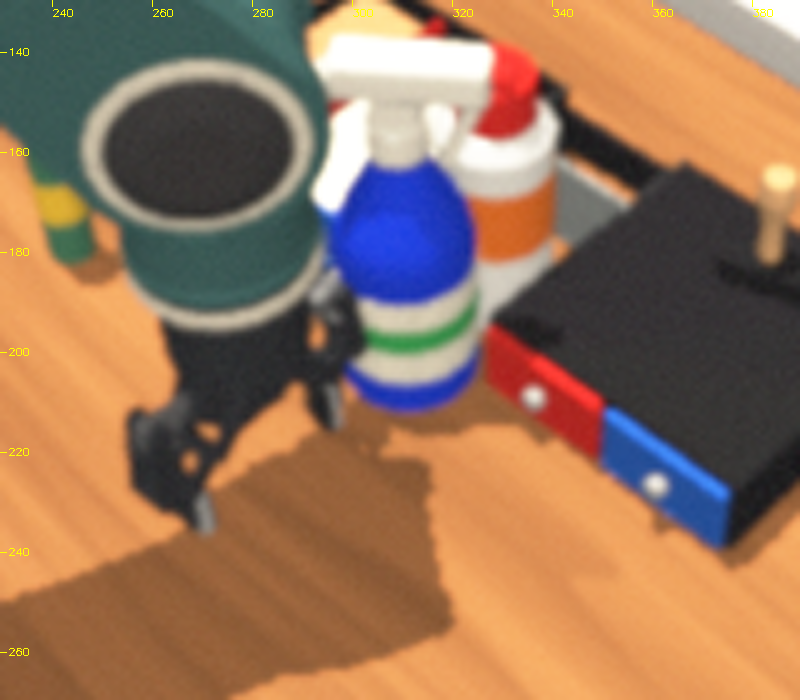

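View pics/c28c.png

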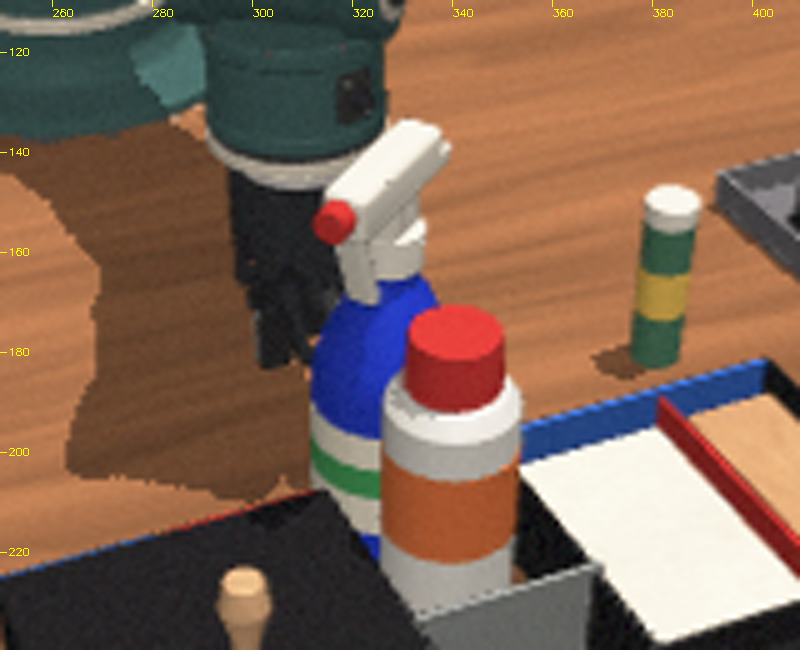

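servo_tool:
  plan:
    - {"slide": [0.002, 0.0001, 0.0003], "roll": 0, "gripper": 0}
    - {"slide": [0.002, 0.0001, 0], "roll": 0, "gripper": 0}
    - {"slide": [0.002, 0.0001, 0], "roll": 0, "gripper": 0}

```text
t: 37.98
eef_pos: [495.2, 11.6, -40.6]
ee_rot: [0.493, 0.51, -0.481, 0.516]
contact_force: [-6.9, -0.8, 4.1]
width: 85.1
```

servo_tool:
  plan:
    - {"slide": [0.002, 0.0001, 0], "roll": 0, "gripper": 0}
    - {"slide": [0.002, 0.0001, 0], "roll": 0, "gripper": 0}

```text
t: 38.22
eef_pos: [498.9, 11.6, -40.6]
ee_rot: [0.493, 0.51, -0.481, 0.515]
contact_force: [-7.1, -0.2, 3.6]
width: 85.5
```

```bash
python3 -c "
from h import *
st();snap('scene','c29');crop('c29',250,110,410,240,5,'c29c');snap('side','s29');crop('s29',230,130,390,270,5,'s29c')"
```

```text
t 38.225 tcp [498.9  11.6 -40.6] x [ 0.017  0.007 -1.   ] jaw ang 2.9 F [-7.06 -0.22  3.61] M [-0.06  0.89 -0.01] w 85.5 q [-0.61  0.69  0.65  2.1  -0.77  0.59  0.65]
(650, 800, 3)
(700, 800, 3)
```

View pics/s29c.png

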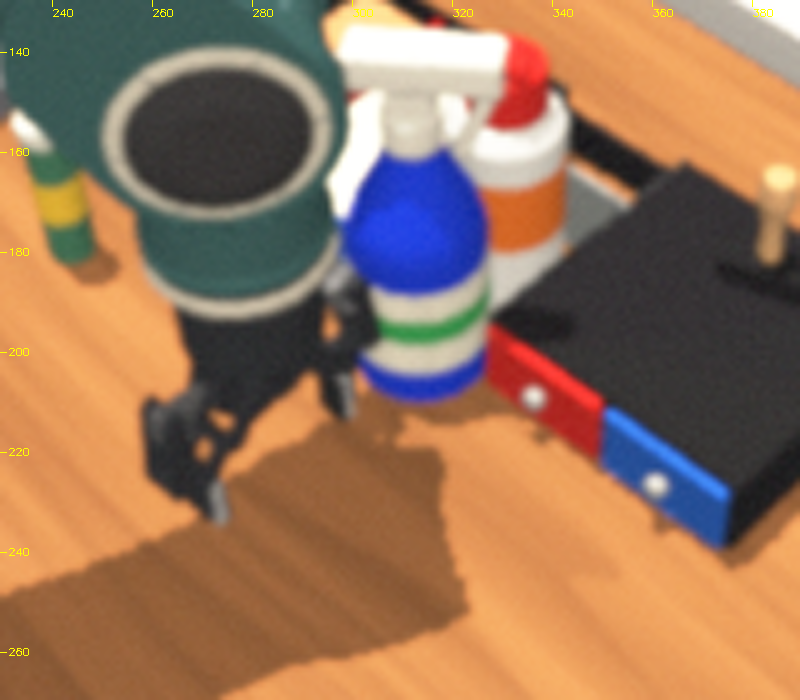

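View pics/c29c.png

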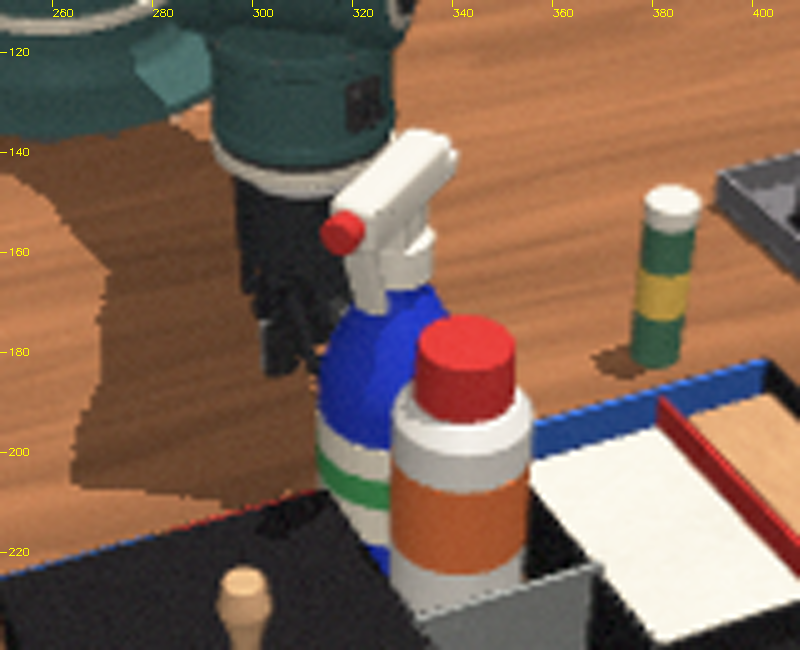

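servo_tool:
  plan:
    - {"slide": [0.0018, 0.0001, 0], "roll": 0, "gripper": 0}
    - {"slide": [0.0018, 0.0001, 0], "roll": 0, "gripper": 0}

```text
t: 38.58
eef_pos: [502.4, 11.7, -40.6]
ee_rot: [0.493, 0.51, -0.481, 0.515]
contact_force: [-8.3, -1.3, 3.5]
width: 85.3
```

servo_tool:
  plan:
    - {"slide": [0.0015, 0.0001, 0], "roll": 0, "gripper": 0}
    - {"slide": [0.0015, 0.0001, 0], "roll": 0, "gripper": 0}

```text
t: 38.83
eef_pos: [505.0, 11.8, -40.6]
ee_rot: [0.493, 0.51, -0.481, 0.515]
contact_force: [-7.6, -0.2, 3.9]
width: 85.5
```

servo_tool:
  plan:
    - {"slide": [0.0015, 0.0001, 0], "roll": 0, "gripper": 0}
    - {"slide": [0.0015, 0.0001, 0], "roll": 0, "gripper": 0}

```text
t: 39.08
eef_pos: [507.6, 11.8, -40.5]
ee_rot: [0.493, 0.51, -0.482, 0.514]
contact_force: [-7.5, 0.1, 4.1]
width: 85.1
```

```bash
python3 -c "
from h import *
st();snap('scene','c30');crop('c30',250,110,410,240,5,'c30c');snap('side','s30');crop('s30',230,130,390,270,5,'s30c')"
```

```text
t 39.075 tcp [507.6  11.8 -40.5] x [ 0.015  0.008 -1.   ] jaw ang 2.9 F [-7.53  0.07  4.06] M [-0.05  0.9  -0.02] w 85.1 q [-0.6   0.7   0.65  2.07 -0.77  0.61  0.64]
(650, 800, 3)
(700, 800, 3)
```

View pics/s30c.png

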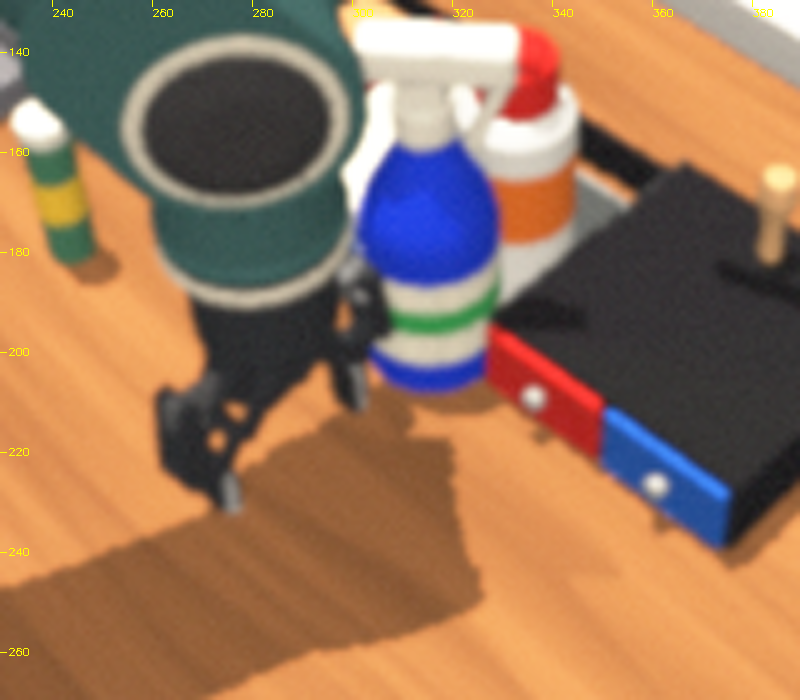

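View pics/c30c.png

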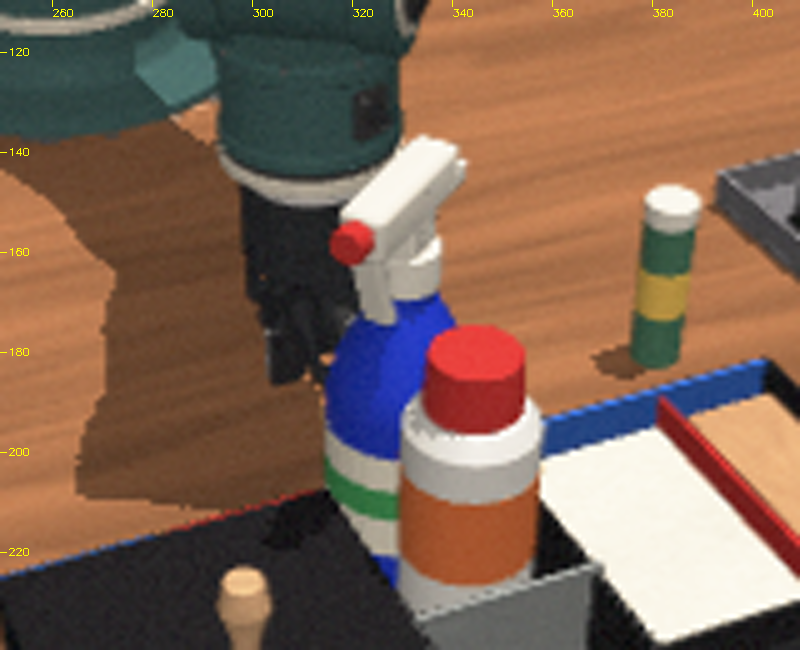

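servo_tool:
  plan:
    - {"slide": [0.0013, 0.0001, 0], "roll": 0, "gripper": 0}
    - {"slide": [0.0013, 0.0001, 0], "roll": 0, "gripper": 0}

```text
t: 39.42
eef_pos: [510.0, 11.9, -40.5]
ee_rot: [0.493, 0.511, -0.482, 0.514]
contact_force: [-7.5, -0.6, 4.5]
width: 85.5
```

servo_tool:
  plan:
    - {"slide": [0.0013, 0.0001, 0], "roll": 0, "gripper": 0}
    - {"slide": [0.0013, 0.0001, 0], "roll": 0, "gripper": 0}

```text
t: 39.67
eef_pos: [512.2, 12.0, -40.5]
ee_rot: [0.493, 0.511, -0.482, 0.514]
contact_force: [-8.6, -1.1, 4.9]
width: 85.3
```

servo_tool:
  plan:
    - {"slide": [0.0013, 0.0001, 0], "roll": 0, "gripper": 0}
    - {"slide": [0.0013, 0.0001, 0], "roll": 0, "gripper": 0}

```text
t: 39.92
eef_pos: [514.1, 12.0, -40.4]
ee_rot: [0.493, 0.511, -0.482, 0.513]
contact_force: [-14.2, 0.2, 7.0]
width: 85.1
```

```bash
python3 -c "
from h import *
st();snap('scene','c31');crop('c31',250,110,410,240,5,'c31c')"
```

```text
t 39.925 tcp [514.1  12.  -40.4] x [ 0.012  0.008 -1.   ] jaw ang 2.8 F [-14.21   0.25   7.  ] M [ 0.    1.85 -0.04] w 85.1 q [-0.6   0.71  0.65  2.06 -0.76  0.62  0.63]
(650, 800, 3)
```

View pics/c31c.png

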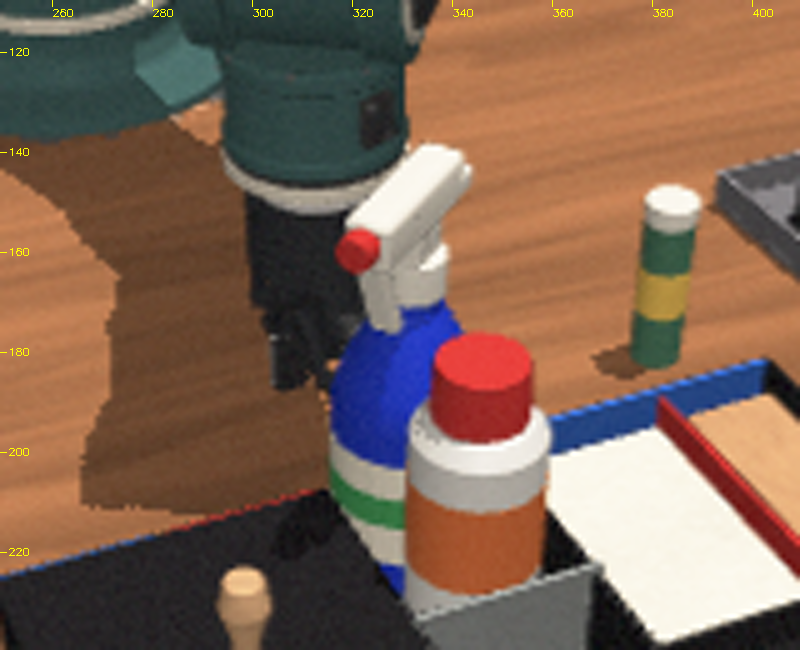

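servo_tool:
  plan:
    - {"slide": [0, 0, 0], "roll": 0, "gripper": 0}
    - {"slide": [0, 0, 0], "roll": 0, "gripper": 0}

```text
t: 40.22
eef_pos: [513.9, 12.1, -40.4]
ee_rot: [0.492, 0.511, -0.483, 0.513]
contact_force: [-4.8, -0.0, 2.5]
width: 85.5
```

```bash
python3 -c "
from h import *
st();snap('side','s32');crop('s32',230,130,390,270,5,'s32c')"
```

```text
t 40.225 tcp [513.9  12.1 -40.4] x [ 0.011  0.009 -1.   ] jaw ang 2.8 F [-4.76 -0.04  2.52] M [-0.04  0.7   0.01] w 85.5 q [-0.6   0.71  0.66  2.06 -0.76  0.62  0.63]
(700, 800, 3)
```

View pics/s32c.png

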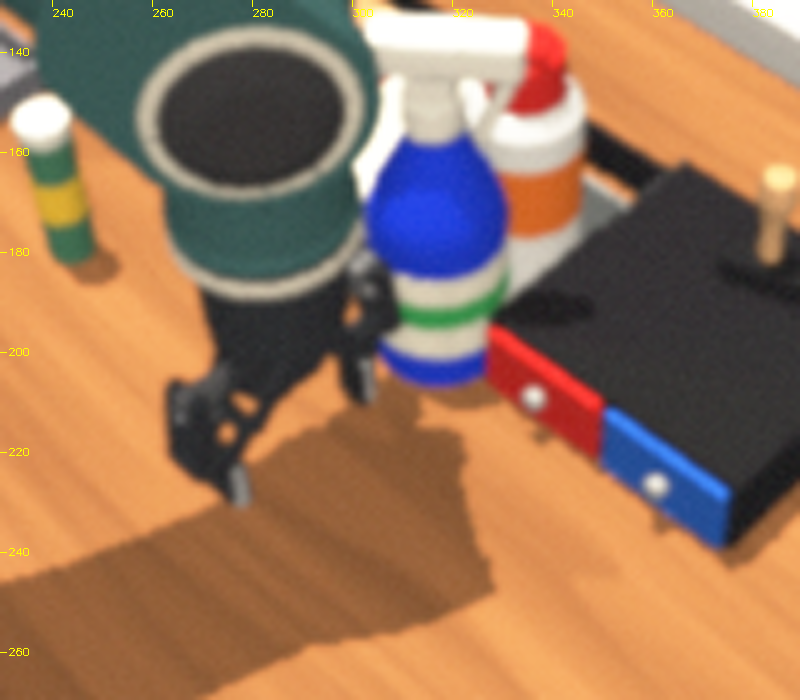

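```bash
python3 - <<'E'
from h import *
S0=load('c25');S=load('c31');D=load('s32');D0=load('s25');c=lambda x,y:(250+x/5-.5,110+y/5-.5); d=lambda x,y:(230+x/5-.5,130+y/5-.5)
a=atz(S0,c(447,325),172);b=atz(S,c(483,362),172);print(a,b,b-a)
print('div',atz(S,c(417,620),60),atz(S,c(598,568),60))
print(fitcirc([(D,[d(*p) for p in [(380,345),(395,370),(415,382),(440,387),(470,382)]])],0,39,[626,16]))
E
```

```text
[662.73246894  15.59398093 172.        ] [695.03823678  18.940311   172.        ] [32.30576784  3.34633007  0.        ]
div [729.73867486 -24.81801752  60.        ] [727.73000365  69.42754484  60.        ]
(array([626.75086439,  14.1295969 ]), array([0.13, 0.04, 0.13, 0.12, 0.18]))
```

servo_tool:
  plan:
    - {"slide": [-0.001, 0, 0], "roll": 0, "gripper": 0}
    - {"slide": [-0.004, 0, 0], "roll": 0, "gripper": 0}
    - {"slide": [-0.01, -0.0005, 0], "roll": 0, "gripper": 0}
    - {"slide": [-0.02, -0.001, 0.005], "roll": 0, "gripper": 0}
    - {"slide": [-0.03, -0.001, 0.02], "roll": 0, "gripper": 0}
    - {"slide": [-0.02, 0, 0.03], "roll": 0, "gripper": 0}
    - {"slide": [0, 0, 0.03], "roll": 0, "gripper": 0}
    - {"slide": [0, 0, 0], "roll": 0, "gripper": 0}
    - {"slide": [0, 0, 0], "roll": 0, "gripper": 0}

```text
t: 41.4
eef_pos: [423.5, 9.7, 46.1]
ee_rot: [0.493, 0.512, -0.482, 0.513]
contact_force: [0.6, -0.2, -0.5]
width: 85.5
```

```bash
python3 -c "
from h import *
st();snap('scene','c33');crop('c33',250,110,450,240,4,'c33c');snap('side','s33');crop('s33',150,110,390,270,3.3,'s33c')"
```

```text
t 41.4 tcp [423.5   9.7  46.1] x [ 0.012  0.01  -1.   ] jaw ang 2.8 F [ 0.63 -0.25 -0.48] M [-0.   -0.   -0.03] w 85.5 q [-0.83  0.43  0.88  2.25 -0.57  0.67  0.5 ]
(520, 800, 3)
(528, 792, 3)
```

View pics/s33c.png

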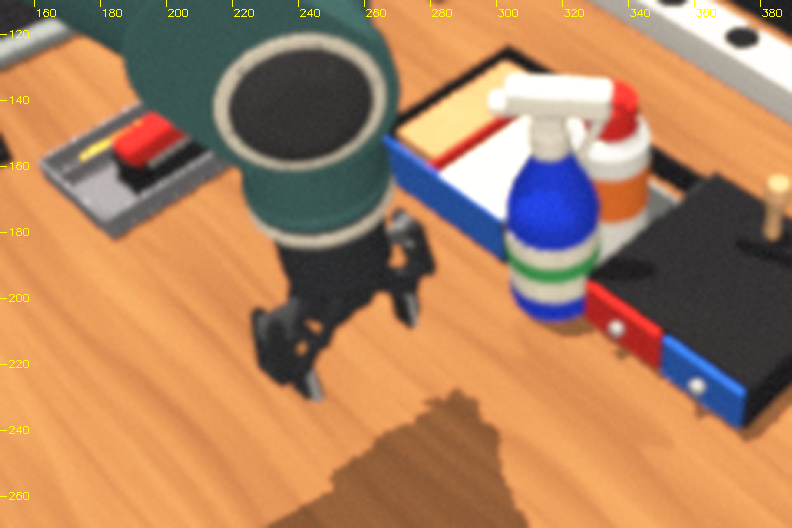

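View pics/c33c.png

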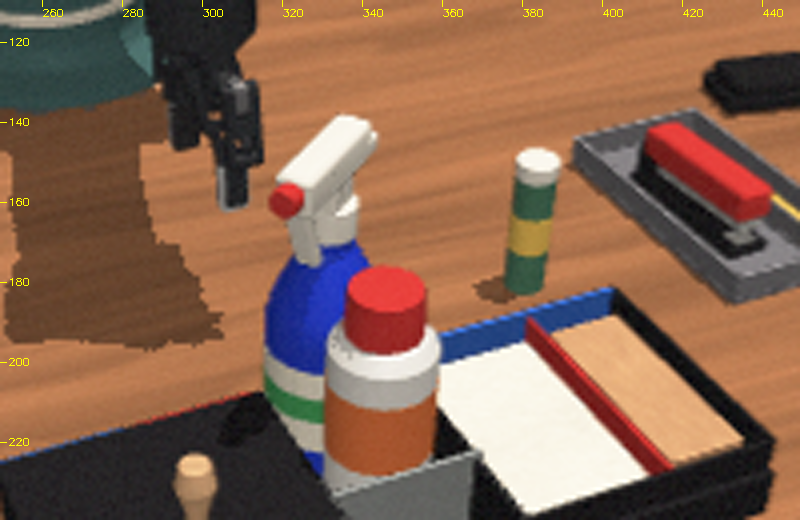

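```bash
python3 - <<'E'
from h import *
a,b,e=[cv2.imread(f'pics/{n}.png') for n in ('c25','c31','c33')]
def sh(p,q,x0,y0,x1,y1): return np.round(cv2.phaseCorrelate(np.float32(cv2.cvtColor(p,7)[y0:y1,x0:x1]),np.float32(cv2.cvtColor(q,7)[y0:y1,x0:x1])),2)[:1] if 0 else cv2.phaseCorrelate(np.float32(cv2.cvtColor(p,6)[y0:y1,x0:x1]),np.float32(cv2.cvtColor(q,6)[y0:y1,x0:x1]))
print('divider',sh(a,e,355,220,385,260)); print('can',sh(b,e,330,175,362,232)); print('bottle',sh(b,e,318,165,332,225),'head',sh(b,e,315,135,345,172))
E
```

```text
divider ((-0.06999478121907288, -0.11193413499774962), 0.8629890513420105)
can ((0.03146328430282175, 0.011802132498413442), 0.999418811686337)
bottle ((0.45959541279350447, 0.034674130679643866), 0.8527753326627944) head ((0.34913520970590284, 0.05372013382052998), 0.5689969336986542)
```

```bash
python3 - <<'E'
from h import *
b,e=[cv2.imread(f'pics/{n}.png').astype(float) for n in ('c31','c33')]
for y in (186,190,195,210,216): print(y,b[y,312:322,0].astype(int)-b[y,312:322,2].astype(int),e[y,312:322,0].astype(int)-e[y,312:322,2].astype(int))
g1=b[203:222,318:330,1]-b[203:222,318:330,2]; g2=e[203:222,318:330,1]-e[203:222,318:330,2]
print(cv2.phaseCorrelate(np.float32(g1),np.float32(g2)))
s1,s2=[cv2.imread(f'pics/{n}.png') for n in ('s32','s33')]
print('side bottle',cv2.phaseCorrelate(np.float32(cv2.cvtColor(s1[135:210,312:326],6)),np.float32(cv2.cvtColor(s2[135:210,312:326],6))))
E
```

```text
186 [-54 -15   2   2  49  91  93 103 107 109] [-107 -109 -109 -104   -3   76   95   98  104  107]
190 [-56 -58 -59 -52  48  88  96 100 107 110] [-100 -103 -103 -102   20   92   95  102  103  108]
195 [-57 -60 -59 -49  50  94  95  99 103 107] [-103 -105 -103  -86   30   88   97   97  102  105]
210 [ 1  3 -1 -3  2  2 12 14 12 12] [ 2 -4  1 -1  1  3 11 11  9 11]
216 [ -3  -3   3   1   0   0  -2   2   1 -11] [ -4  -2  -1   0   1  -1   1  -2   0 -11]
((-0.023188516486239763, -0.0039098839031890265), 0.9468783855438232)
side bottle ((0.4107736111359337, 0.5219739810448161), 0.9817952414618598)
```

```bash
python3 - <<'E'
from h import *
s1,s2=[cv2.cvtColor(cv2.imread(f'pics/{n}.png'),6) for n in ('s32','s33')]
def m(x0,y0,x1,y1):
    up=8; t=cv2.resize(s1[y0:y1,x0:x1],None,fx=up,fy=up,interpolation=cv2.INTER_CUBIC); w=cv2.resize(s2[y0-3:y1+3,x0-3:x1+3],None,fx=up,fy=up,interpolation=cv2.INTER_CUBIC)
    r=cv2.matchTemplate(w,t,cv2.TM_CCOEFF_NORMED); _,v,_,l=cv2.minMaxLoc(r); return round(v,4),(l[0]/up-3,l[1]/up-3)
print('bands',m(311,184,328,206),'foot',m(315,196,328,209),'head',m(310,130,335,150),'can',m(332,150,346,180),'tube',m(232,150,250,185),'drawer knob',m(330,200,345,220))
E
```

```text
bands (0.9988, (0.0, 0.0)) foot (0.999, (0.0, 0.0)) head (0.999, (0.0, 0.0)) can (0.9988, (0.0, 0.0)) tube (-0.0472, (-3.0, 3.0)) drawer knob (0.9987, (0.0, 0.0))
```

Nothing moved on retreat; bottle, can, divider still closed up, stapler in the tray. Hand in.

```bash
python3 -c "
from h import *
st(); print(bot.hand_in())"
```

```text
t 41.5 tcp [423.7   9.3  45.9] x [ 0.012  0.01  -1.   ] jaw ang 2.8 F [-0.73 -0.22 -0.2 ] M [-0.    0.01 -0.02] w 85.3 q [-0.83  0.43  0.88  2.25 -0.57  0.67  0.5 ]
the job is handed in; nothing more can be done
None
```

I put the bottle away and handed the job in at 41.5 s. The hand-in gives no verdict, so the result below rests on my own checks.

**What I did**
- **Stapler:** I laid it on its base in the wide part of the tray while still gripped, let go, and backed off. My first grip closed just above it, because the fingertips sit about 26 mm short of the reported TCP. I corrected for that.
- **Bottle:** I slid it in three pushes with the back of the open finger: first diagonally to clear the calculator, then along +y, then along +x into the bay.
- **Row closed:** With the can in front of the bottle, the push held at about 7 N. It then rose to about 14 N at the divider, so I estimate about 7 N on the divider. I stopped there.

**Last checks**
- **Can and divider:** The can's axis measures 33 mm before the divider's visible edge, so the two touch.
- **After retreat:** Template matching showed the bottle, head and can did not move, and the divider stayed put. A coarser correlation had suggested up to 1 mm of bottle movement, which the template match did not bear out.
- **Upright and in place:** Bottle, can, tube and stamp all look upright, the stapler lies in the tray, and the tool force is about zero.

**Least certain**
- **Push height:** The finger's elbow touched the bottle roughly 50 mm above the desk, close to the 55 mm toppling height. No tipping showed in any picture.
- **Bottle to can gap:** I judged this from the contact force and the pictures, not from a precise measurement.

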